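Load the sampler from the vial feed ramp and start the run

ROBOT

A 6-joint arm with a two-finger parallel gripper is mounted at the origin on the work surface. World frame = base frame: x ahead of the robot, y to its left, z up, the work surface at z = 0. Lengths are in m, angles in rad, forces in N, time in s.
With the tool pointing down it reaches from about 0.35 to 0.775 m from the base axis. Payload 5.5 kg.
Tool frame: the origin (TCP) lies at the very end of the fingers, on their centre line; the grasp point (between the pads) lies 19 mm behind it (env.grasp_offset is the distance from the TCP to the grasp point, in m); z points along the fingers, x is the direction in which the jaws open and shut, and the axes are right-handed (so a half turn about z gives the same grasp; the last joint's range is limited). The gripper opens to 85 mm and grips with 20 to 120 N. Pads are 22 mm wide; open, the fingers measure 114 mm over their backs; the gripper's body (76 mm by 85 mm) begins 54 mm behind the grasp point. The pads swing forward as they close: fully open they stand 13 mm farther back than shut.
Start: joints at [-1.475, 0.313, 0.046, 1.304, 0, 1.431], TCP at [0.134, -0.559, 0.231] pointing down, gripper open.
Joint ranges: [-2.76, 2.76], [-0.86, 1.69], [-1.03, 1.26], [-2.2, 2.34], [-1.47, 1.5], [-3.14, 3.14]. Speed limits (rad/s): [2.57, 2.57, 3.14, 3.14, 3.14, 3.14].

INTERFACE

Orientations are given as a unit quaternion [w, x, y, z].
In Python, from workcell import status, viewer, env gives the robot as it stands.
- The arm moves only by the tool carry_out, never from a script. Its argument "plan" is a list of rows, each an object of numbers: "x", "y", "z": the shift along the tool's x, y, z in m; "ax", "ay", "az": the turn, a rotation vector about the tool's x, y, z in rad; "hand": the opening, from 0 (shut) to 1 (fully open). In form: [{"x": .., "y": .., "z": .., "ax": .., "ay": .., "az": .., "hand": ..}, ...]. A call has 1 to 12 rows; each row is the pose to reach, as a shift and turn from the pose measured when the call began, along the tool's axes at that moment; what a row does not reach only later rows make up. A row lasts 1/12 s, in which the tool goes at most 41.7 mm and 7.16 degrees, less where a joint would pass 70% of its speed; a pose out of reach is approached as far as the arm can. A call with a gripper value outside its range is refused whole. The fingers move at their own pace and stop on an object; "squeeze" is the grip in N (left out, the last holds). Time passes only in rows, so rows that repeat a pose let the fingers close. It gives the time, the measured TCP pose, the force and the opening at its end, in the units of the state.
- status.get_state(): the state, without advancing time (a new reading comes with each control period).
- viewer.read_camera(name): name is "side" or "top" or "wrist"; returns the picture (400x640x3 uint8, red, green, blue); there is no depth.
- viewer.camera_model(name): a dict with "vfov" (degrees; the focal length in pixels is half the picture's height over the tangent of half this angle, whatever the lens; pixels are square), "cx", "cy" (the principal point, pixels), "T" (4x4, takes a point from camera to world coordinates). Camera axes: x right, y down, z forward; pixel columns grow to the right and rows downward; lengths in m; the calibration is good to about 2 mm. A picture is of the moment at which its call begins: read the wrist's pose just before it. camera_model takes no time and is no camera call; for the wrist camera it gives the pose at the moment of the call.
- env.hand_in(): hands the job in, once; it reports no verdict.
The state is a dict: "clock": time; "joint_pos": joint angles; "qvel": joint speeds; "tau": joint torques, N m; "tcp_pos": TCP position; "orientation": TCP orientation; "wrist_force": force on the tool from outside, world axes, zero at the start; "ft_torque": the same for the moment, N m; "finger_gap": finger opening in m.
Only numpy, scipy, OpenCV 4.12 (cv2) and the standard library are available. Lean on these libraries where they do the work, as an engineer would, in place of code of your own. Each camera call takes 0.05 s, during which the arm holds its last target.

TASK

Take the red transport block out of the sampler's guide and put it in the grey parts tray, then take the blue-capped vials one by one from the stops of the two-lane feed ramp and lay every one of them in a cradle of its own on the drawn-out carriage. Then push the carriage fully in under the hood and, only then, press the keys right down one at a time in the order yellow, blue, green, never the red one. Drop no vial on the bench or the sampler's base, and leave the spatula, the jar, the cardboard box and the other things on the bench where they are.

Things in the scene. Friction and masses are not known exactly. Their poses are not given: they have to be found in the camera images.
- vial1: one of the four or five blue-capped glass vials on the feed ramp (None if absent): a cylinder of diameter 22.5 mm and length 46 mm, 25 g; origin at the middle of its axis, own y along its axis towards the cap; it rolls freely about y
- vial2: one of the four or five blue-capped glass vials on the feed ramp (None if absent): a cylinder of diameter 22.5 mm and length 46 mm, 25 g; origin at the middle of its axis, own y along its axis towards the cap; it rolls freely about y
- vial3: one of the four or five blue-capped glass vials on the feed ramp (None if absent): a cylinder of diameter 22.5 mm and length 46 mm, 25 g; origin at the middle of its axis, own y along its axis towards the cap; it rolls freely about y
- vial4: one of the four or five blue-capped glass vials on the feed ramp (None if absent): a cylinder of diameter 22.5 mm and length 46 mm, 25 g; origin at the middle of its axis, own y along its axis towards the cap; it rolls freely about y
- vial5: one of the four or five blue-capped glass vials on the feed ramp (None if absent): a cylinder of diameter 22.5 mm and length 46 mm, 25 g; origin at the middle of its axis, own y along its axis towards the cap; it rolls freely about y
- ramp: fixed two-lane feed ramp, own x horizontal and uphill, origin on the table under stop_right. In each lane the vials lie across a 30 mm wide bed sloping 20 degrees, axes along the ramp's y, touching, 22.5 mm apart; an orange stop (30 mm wide, 5 mm thick, 11 mm higher than the vial's axis) holds the lowest. When it is lifted away the others in its lane roll down to the stop within 1 s
- stop_right (a point): middle of a vial at the right lane's stop, 75 mm above the table; axes as the ramp's. The vial overhangs bed and stop by 8 mm at each end, with at least 40 mm free beside each end and below: grip it by its two ends, along its axis. Clear side guides (56 mm outer width, 8 mm higher than the vials' axes) begin 20 mm uphill
- stop_left (a point): the same for the left lane, 100 mm to the ramp's +y of stop_right
- sampler: fixed white sampler: a base plate 130 mm wide (its x) and 8 mm thick from y -180 to +285 mm, with a hood 130 mm wide and 115 mm tall over y -180 to 0. Origin on the table under the middle of the hood's mouth; the mouth faces own +y, its opening is 90 mm wide and up to 90 mm above the table. The carriage runs into the mouth towards own -y
- carriage (a joint): travel of the carriage in m: about 0 = drawn out, 0.204 = fully in under the hood, at its end stop. Friction about 2 N with light damping; it stays where it is left; it stands still while things are laid on it
- carriage_mid (a point): centre of the carriage plate's top (30 mm wide, 45 mm above the table), moving with it; axes as the sampler's. Six black ridges, 11.5 mm high with 45 degree slopes, form five V cradles: the middle of a seated vial is at x = 0, y = -60, -30, 0, 30 or 60 mm, z = 12.4 mm, its axis along x, cap either way. It overhangs by 8 mm at each end, with 45 mm free below for fingers
- carriage_handle (a point): top centre of the carriage's upright blue handle plate at its end away from the hood: 36 mm wide (x), 10 mm thick (y), 120 mm high above the table, its upper 75 mm free on all sides; fully in, it stands 37 mm clear in front of the hood. Push it or pinch it
- block: loose red plastic transport block, 150 g, that stands on the base plate in the 50 mm gap between drawn-out carriage and hood, too tall to pass under the hood, so that the carriage cannot go in. Foot 50 (x) x 30 (y) x 50 mm, on it a grip fin 14 (x) x 30 (y) mm reaching to 90 mm; origin at the centre of its underside, z up when standing
- block_centre (a point): the block's middle, 45 mm above its underside
- tray: fixed grey open parts tray, outside 140 (x) x 130 (y) x 40 mm, walls and floor about 4 mm, origin at the centre of its underside
- keypad: fixed white keypad console 140 x 140 x 35 mm, origin at the centre of its underside; four round keys 60 mm apart in a square, their colours in any order
- key_yellow_top (a point): centre of the yellow key's top, 28 mm across, 57 mm above the table when up; pressed straight down, travel 6 mm against a spring of about 5 N that brings it back up
- key_blue_top (a point): centre of the blue key's top, 28 mm across, 57 mm above the table when up; pressed straight down, travel 6 mm against a spring of about 5 N that brings it back up
- key_green_top (a point): centre of the green key's top, 28 mm across, 57 mm above the table when up; pressed straight down, travel 6 mm against a spring of about 5 N that brings it back up
- key_red_top (a point): centre of the red key's top, 28 mm across, 57 mm above the table when up; pressed straight down, travel 6 mm against a spring of about 5 N that brings it back up
- spatula: bystander, leave where it is: spatula 160 mm long, lying flat
- capbox: bystander, leave where it is: small cardboard box 90 x 60 x 35 mm
- jar: bystander, leave where it is: screw-top jar, 56 mm across, 70 mm tall, standing
Mind the look-alikes: they are no part of the job. Leave any purple look-alike of the vial1 alone.

How it is judged:
By the outcome, as a careful person would: the job done as asked, in the order asked, and still so for the second after the job is handed in, with the robot touching nothing.
Of vial3, vial5 only 1 to 2 are there at a start; the rules pass over those that are not, and their reading is None.
At some moment in a run one of block may be knocked a few centimetres aside while the robot is not near it.
It also fails if it takes over 210 s, if anything falls off the work surface, if the arm or the gripper's body presses on something with over 40 N, if the wrist force passes 120 N, or if a joint passes its speed limit or range.

## Working session

There is one attempt and no reset: what is moved stays moved. The work goes in short steps, Python scripts to look and compute and a tool call to move; the robot and the scene stay as the last step left them, time stands still between calls to the robot, and variables do not carry over. Pictures are saved under pics/ and viewed, and the job is handed in when it is done.

Besides the shell and the picture viewer there is one more tool, called after "Request:" by a JSON object that holds its "method" and its "body". carry_out: Moves the arm, as the interface text tells. Its arguments: {"type":"object","properties":{"plan":{"type":"array"},"squeeze":{"type":"number"}},"required":["plan"]}

```bash
ls; mkdir -p pics
cat > h.py <<'E'
import numpy as np, cv2
from workcell import status, viewer, env
def snap(n,f):
    im=viewer.read_camera(n); cv2.imwrite(f'pics/{f}.png',im[:,:,::-1]); return im
def ray(m,u,v,):
    f=200/np.tan(np.radians(m['vfov'])/2); T=np.array(m['T'])
    d=T[:3,:3]@np.array([(u-m['cx'])/f,(v-m['cy'])/f,1]); return T[:3,3],d
def onz(m,u,v,z):
    o,d=ray(m,u,v); return o+d*(z-o[2])/d[2]
def proj(m,p):
    f=200/np.tan(np.radians(m['vfov'])/2); T=np.array(m['T'])
    c=T[:3,:3].T@(np.array(p)-T[:3,3]); return np.array([m['cx']+f*c[0]/c[2],m['cy']+f*c[1]/c[2]])
E
python3 - <<'E'
from h import *
np.set_printoptions(precision=4,suppress=True)
print(status.get_state())
for n in ['side','top','wrist']:
    snap(n,n+'0'); print(n,viewer.camera_model(n))
E
```

```text
pics
{'clock': 0.0, 'joint_pos': array([-1.4746,  0.314 ,  0.045 ,  1.3036,  0.    ,  1.4312]), 'qvel': array([-0.0016, -0.0002,  0.0013,  0.0013, -0.0007, -0.0011]), 'tau': array([ -0.0004, -48.063 ,  29.8532,   0.0193,  -0.0001,  -0.    ]), 'tcp_pos': array([ 0.1343, -0.5586,  0.2304]), 'orientation': array([-0.0007,  0.7854, -0.619 , -0.0006]), 'wrist_force': array([-0.6505,  0.224 ,  0.2995]), 'ft_torque': array([ 0.0333, -0.0386, -0.0187]), 'finger_gap': 0.08542112811647587}
side {'vfov': 48.43671308014491, 'cx': 317.1212762457924, 'cy': 196.39921897123395, 'T': array([[-0.8276, -0.3489,  0.4397,  0.077 ],
       [-0.5612,  0.533 , -0.6333,  0.6501],
       [-0.0134, -0.7708, -0.6369,  0.7739],
       [ 0.    ,  0.    ,  0.    ,  1.    ]])}
top {'vfov': 46.26638972260124, 'cx': 308.95770488918816, 'cy': 205.0817862036583, 'T': array([[ 0.0182, -0.9893,  0.1449,  0.323 ],
       [-0.9998, -0.0175,  0.0059, -0.0449],
       [-0.0033, -0.145 , -0.9894,  1.4685],
       [ 0.    ,  0.    ,  0.    ,  1.    ]])}
wrist {'vfov': 69.70974509608686, 'cx': 323.0192776767732, 'cy': 199.73667555544918, 'T': array([[ 0.2346, -0.9213, -0.3101,  0.215 ],
       [-0.9721, -0.2229, -0.0733, -0.54  ],
       [-0.0015,  0.3186, -0.9479,  0.3728],
       [ 0.    ,  0.    ,  0.    ,  1.    ]])}
```

View pics/top0.png

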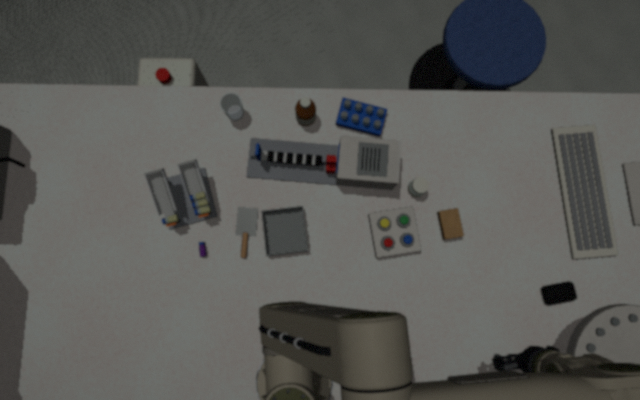

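View pics/side0.png

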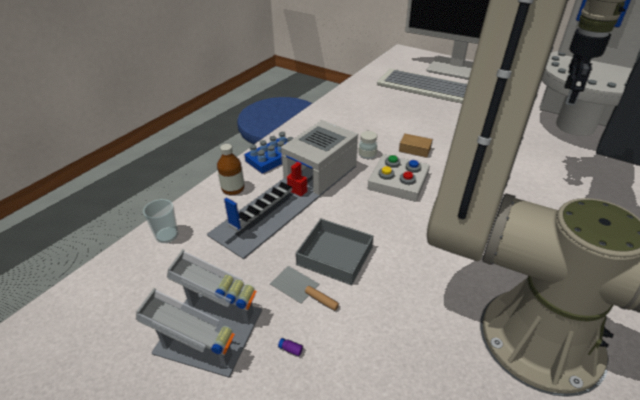

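View pics/wrist0.png

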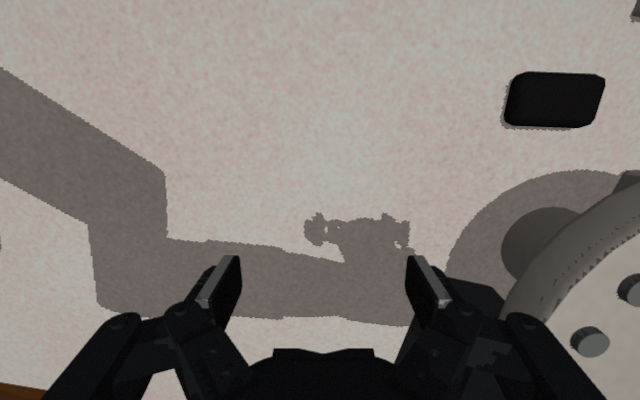

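The top view shows the ramp at about (180,195), the sampler from (250,160) to (400,160), the tray at (287,232), the keypad at (395,232) and a purple decoy at (203,249). I'll zoom in on these.

Run:
```python
from h import *
t=cv2.imread('pics/top0.png'); s=cv2.imread('pics/side0.png')
t=cv2.convertScaleAbs(t,alpha=1.6)
cv2.imwrite('pics/topz1.png',cv2.resize(t[120:270,135:345],None,fx=3.8,fy=3.8,interpolation=cv2.INTER_CUBIC))
cv2.imwrite('pics/topz2.png',cv2.resize(t[120:270,300:480],None,fx=4,fy=4,interpolation=cv2.INTER_CUBIC))
cv2.imwrite('pics/sidez.png',cv2.resize(s[240:380,120:320],None,fx=4,fy=4,interpolation=cv2.INTER_CUBIC))
```

```text
(no output)
```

View pics/topz1.png

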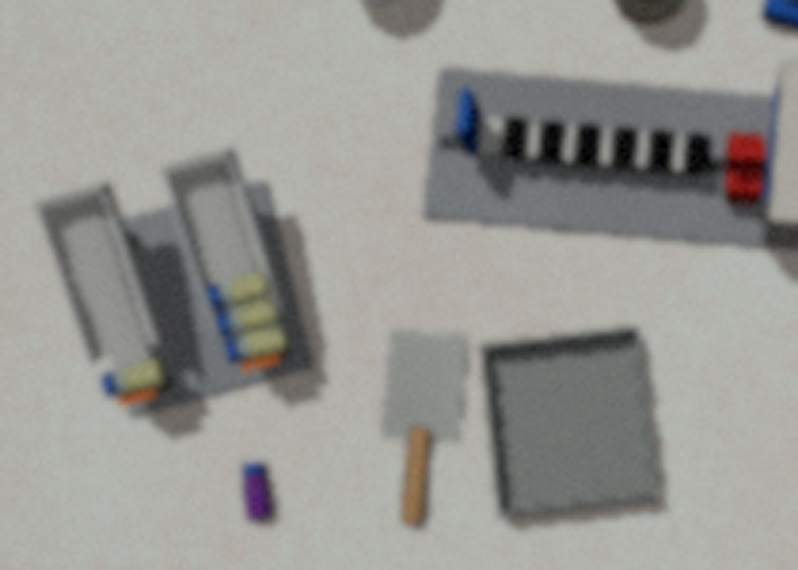

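View pics/topz2.png

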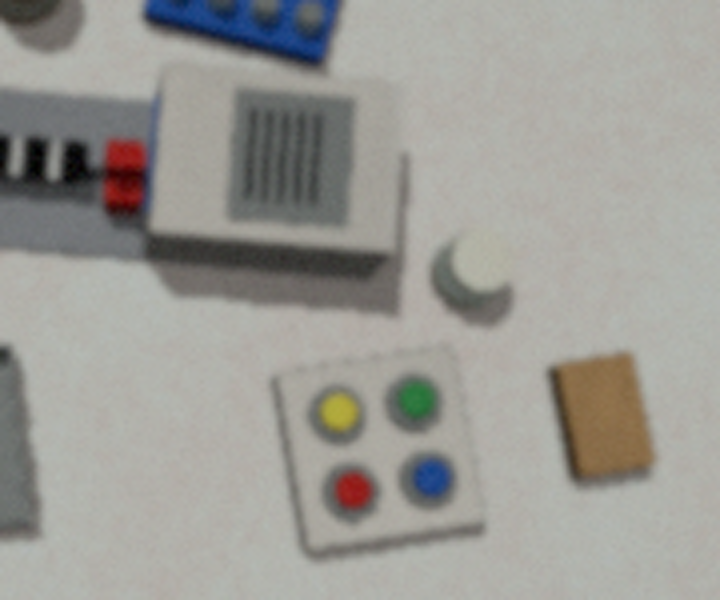

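View pics/sidez.png

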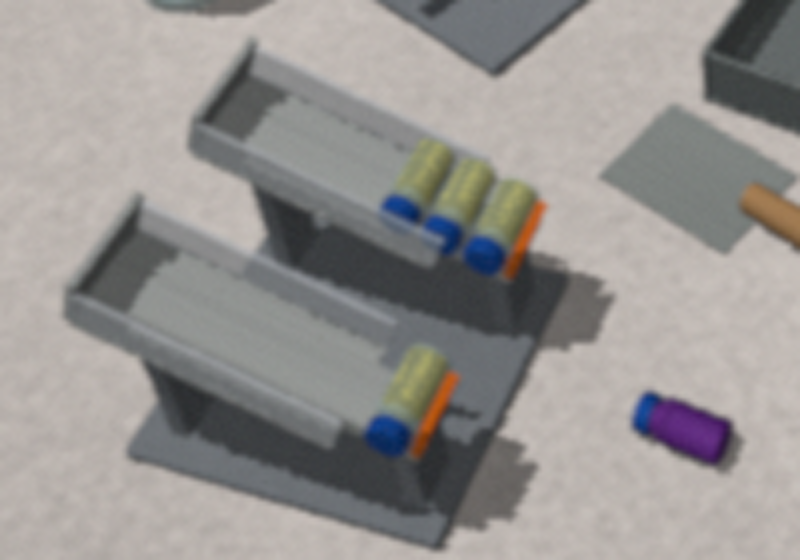

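Run:
```python
from h import *
np.set_printoptions(precision=4,suppress=True)
m=viewer.camera_model('top'); ms=viewer.camera_model('side')
Z=lambda X,Y:(135+(X+.5)/3.8-.5,120+(Y+.5)/3.8-.5)
Z2=lambda X,Y:(300+(X+.5)/4-.5,120+(Y+.5)/4-.5)
S=lambda X,Y:(120+(X+.5)/4-.5,240+(Y+.5)/4-.5)
def tri(a,b):
    o1,d1=ray(m,*a);o2,d2=ray(ms,*b)
    A=np.stack([d1,-d2],1);t=np.linalg.lstsq(A,o2-o1,rcond=None)[0]
    p,q=o1+t[0]*d1,o2+t[1]*d2; return (p+q)/2,np.linalg.norm(p-q)
for k,p,z in [('Rvial',(259,345),.080),('Rv2',(248,317),.088),('Rv3',(238,291),.096),('Lvial',(132,380),.08),('Rorange',(262,362),.08),('Lorange',(140,396),.08),
 ('handle top a',(465,90),.12),('handle top b',(468,140),.06),('plate corner',(442,68),.008),('plate c2',(427,220),.008),
 ('ridge1',(516,138),.056),('ridge6',(698,153),.056),('block fin',(745,165),.09),('tray tl',(485,348),.04),('tray tr',(636,330),.04),('tray br',(663,507),.04),('tray bl',(512,522),.04)]:
    print(k,onz(m,*Z(*p),z))
for k,p,z in [('Y',(338,412),.057),('G',(414,400),.057),('B',(432,478),.057),('R',(353,490),.057),('hood fl',(163,68),.115),('hood nl',(150,238),.115),('hood fr',(405,80),.115),('hood nr',(395,255),.115),('jar',(480,262),.07),('block',(125,175),.09)]:
    print(k,onz(m,*Z2(*p),z))
```

```text
Rvial [0.5045 0.281  0.08  ]
Rv2 [0.5255 0.2889 0.088 ]
Rv3 [0.5448 0.2958 0.096 ]
Lvial [0.475  0.3794 0.08  ]
Rorange [0.4911 0.2779 0.08  ]
Lorange [0.4625 0.3724 0.08  ]
handle top a [0.7031 0.1208 0.12  ]
handle top b [0.6782 0.1243 0.06  ]
plate corner [0.7536 0.1547 0.008 ]
plate c2 [0.622  0.1625 0.008 ]
ridge1 [0.6815 0.0857 0.056 ]
ridge6 [ 0.6716 -0.0629  0.056 ]
block fin [ 0.6541 -0.0999  0.09  ]
tray tl [0.5106 0.107  0.04  ]
tray tr [ 0.5275 -0.015   0.04  ]
tray br [ 0.3849 -0.0395  0.04  ]
tray bl [0.3708 0.0808 0.04  ]
Y [ 0.48   -0.2651  0.057 ]
G [ 0.4902 -0.3227  0.057 ]
B [ 0.4313 -0.3356  0.057 ]
R [ 0.4212 -0.2761  0.057 ]
hood fl [ 0.7294 -0.1269  0.115 ]
hood nl [ 0.5999 -0.1184  0.115 ]
hood fr [ 0.7233 -0.3072  0.115 ]
hood nr [ 0.5904 -0.2985  0.115 ]
jar [ 0.595  -0.3714  0.07  ]
block [ 0.6531 -0.1005  0.09  ]
```

```bash
cat >> h.py <<'E'
from scipy.spatial.transform import Rotation as R
def to(p,yaw):
    s=status.get_state(); w,x,y,z=s['orientation']; Rt=R.from_quat([x,y,z,w])
    d=Rt.inv().apply(np.array(p)-s['tcp_pos'])
    c,sn=np.cos(yaw),np.sin(yaw)
    Rg=R.from_matrix(np.array([[c,sn,0],[sn,-c,0],[0,0,-1]]))
    r=(Rt.inv()*Rg).as_rotvec()
    print('shift',np.round(d,4),'turn',np.round(r,4),'deg',round(np.degrees(np.linalg.norm(r)),1),'dist',round(np.linalg.norm(d),3))
E
python3 - <<'E'
from h import *
to([.64,-.05,.30],-.07)
E
```

```text
shift [-0.3766 -0.6106 -0.0688] turn [-1.000e-03  1.000e-03 -1.265e+00] deg 72.5 dist 0.721
```

Request:
{"method": "carry_out", "body": {"plan": [{"x":-0.377,"y":-0.611,"z":-0.069,"az":-1.265,"hand":1},{"x":-0.377,"y":-0.611,"z":-0.069,"az":-1.265,"hand":1},{"x":-0.377,"y":-0.611,"z":-0.069,"az":-1.265,"hand":1},{"x":-0.377,"y":-0.611,"z":-0.069,"az":-1.265,"hand":1},{"x":-0.377,"y":-0.611,"z":-0.069,"az":-1.265,"hand":1},{"x":-0.377,"y":-0.611,"z":-0.069,"az":-1.265,"hand":1},{"x":-0.377,"y":-0.611,"z":-0.069,"az":-1.265,"hand":1},{"x":-0.377,"y":-0.611,"z":-0.069,"az":-1.265,"hand":1},{"x":-0.377,"y":-0.611,"z":-0.069,"az":-1.265,"hand":1},{"x":-0.377,"y":-0.611,"z":-0.069,"az":-1.265,"hand":1},{"x":-0.377,"y":-0.611,"z":-0.069,"az":-1.265,"hand":1},{"x":-0.377,"y":-0.611,"z":-0.069,"az":-1.265,"hand":1}]}}

```text
schema error: expected keys x, y, z, ax, ay, az, hand
```

Run:
```python
from h import *
print(status.get_state())
to([.64,-.05,.30],-.07)
```

```text
{'clock': 0.15, 'joint_pos': array([-1.47459233e+00,  3.13823292e-01,  4.52964010e-02,  1.30360501e+00,
       -4.58102119e-06,  1.43119605e+00]), 'qvel': array([-0.00106146, -0.00175517,  0.0035976 , -0.00112033,  0.00141249,
       -0.00031898]), 'tau': array([ 1.95280380e-03, -4.81064200e+01,  2.98816127e+01,  1.38586448e-02,
       -1.36757012e-04,  4.51671713e-07]), 'tcp_pos': array([ 0.13428891, -0.55873153,  0.23063943]), 'orientation': array([-4.80744914e-04,  7.85373965e-01, -6.19021234e-01, -4.63493517e-04]), 'wrist_force': array([ 0.29266017, -0.08034729, -0.42616831]), 'ft_torque': array([-0.02536385, -0.06542787,  0.03994915]), 'finger_gap': 0.08519036336454545}
shift [-0.3766 -0.6106 -0.0688] turn [-1.000e-03  1.000e-03 -1.265e+00] deg 72.5 dist 0.721
```

Request:
{"method": "carry_out", "body": {"plan": [{"x":-0.377,"y":-0.611,"z":-0.069,"ax":0,"ay":0,"az":-1.265,"hand":1},{"x":-0.377,"y":-0.611,"z":-0.069,"ax":0,"ay":0,"az":-1.265,"hand":1},{"x":-0.377,"y":-0.611,"z":-0.069,"ax":0,"ay":0,"az":-1.265,"hand":1},{"x":-0.377,"y":-0.611,"z":-0.069,"ax":0,"ay":0,"az":-1.265,"hand":1},{"x":-0.377,"y":-0.611,"z":-0.069,"ax":0,"ay":0,"az":-1.265,"hand":1},{"x":-0.377,"y":-0.611,"z":-0.069,"ax":0,"ay":0,"az":-1.265,"hand":1},{"x":-0.377,"y":-0.611,"z":-0.069,"ax":0,"ay":0,"az":-1.265,"hand":1},{"x":-0.377,"y":-0.611,"z":-0.069,"ax":0,"ay":0,"az":-1.265,"hand":1},{"x":-0.377,"y":-0.611,"z":-0.069,"ax":0,"ay":0,"az":-1.265,"hand":1},{"x":-0.377,"y":-0.611,"z":-0.069,"ax":0,"ay":0,"az":-1.265,"hand":1},{"x":-0.377,"y":-0.611,"z":-0.069,"ax":0,"ay":0,"az":-1.265,"hand":1},{"x":-0.377,"y":-0.611,"z":-0.069,"ax":0,"ay":0,"az":-1.265,"hand":1}]}}

```text
clock: 1.15
tcp_pos: [0.486, -0.204, 0.2792]
orientation: [-0.001, 0.999, -0.034, -0.0]
wrist_force: [-0.2, -1.3, 0.8]
finger_gap: 0.0856
```

Run:
```python
from h import *
print(status.get_state())
to([.64,-.05,.30],-.07)
```

```text
{'clock': 1.15, 'joint_pos': array([-5.50461609e-01,  2.10965061e-01,  2.68817067e-02,  1.38762307e+00,
        1.05088469e-03,  1.08929905e+00]), 'qvel': array([ 0.94548623,  0.33802777,  0.53773895,  0.19032563, -0.00390834,
        0.9687905 ]), 'tau': array([ -3.19180995, -45.66540956,  27.83297718,   0.20175685,
         0.11490089,  -1.22679032]), 'tcp_pos': array([ 0.48599424, -0.20403869,  0.27920833]), 'orientation': array([-6.81550369e-04,  9.99405299e-01, -3.44755664e-02, -1.36560119e-04]), 'wrist_force': array([-0.15150438, -1.30735119,  0.77951641]), 'ft_torque': array([-0.00568866, -0.05404354, -0.01410703]), 'finger_gap': 0.08556595552429573}
shift [ 0.143  -0.1643 -0.0206] turn [-0.0014  0.0003  0.001 ] deg 0.1 dist 0.219
```

Request:
{"method": "carry_out", "body": {"plan": [{"x":0.143,"y":-0.164,"z":-0.021,"ax":0,"ay":0,"az":0,"hand":1},{"x":0.143,"y":-0.164,"z":-0.021,"ax":0,"ay":0,"az":0,"hand":1},{"x":0.143,"y":-0.164,"z":-0.021,"ax":0,"ay":0,"az":0,"hand":1},{"x":0.143,"y":-0.164,"z":-0.021,"ax":0,"ay":0,"az":0,"hand":1},{"x":0.143,"y":-0.164,"z":-0.021,"ax":0,"ay":0,"az":0,"hand":1},{"x":0.143,"y":-0.164,"z":-0.021,"ax":0,"ay":0,"az":0,"hand":1},{"x":0.143,"y":-0.164,"z":-0.021,"ax":0,"ay":0,"az":0,"hand":1},{"x":0.143,"y":-0.164,"z":-0.021,"ax":0,"ay":0,"az":0,"hand":1}]}}

```text
clock: 1.82
tcp_pos: [0.64, -0.0496, 0.2994]
orientation: [-0.001, 0.999, -0.034, -0.001]
wrist_force: [-0.1, 0.1, -0.4]
finger_gap: 0.0852
```

Run:
```python
from h import *
np.set_printoptions(precision=4,suppress=True)
m=viewer.camera_model('wrist');im=snap('wrist','w1'); np.save('w1.npy',m,allow_pickle=True)
cv2.imwrite('pics/w1b.png',cv2.resize(cv2.convertScaleAbs(im[:,:,::-1],alpha=1.3),(800,500)))
print(status.get_state()['tcp_pos'],m['T'])
```

```text
[ 0.6395 -0.0505  0.2997] [[ 0.9978 -0.0621 -0.0225  0.6466]
 [-0.066  -0.9461 -0.3171  0.0319]
 [-0.0016  0.3179 -0.9481  0.4417]
 [ 0.      0.      0.      1.    ]]
```

View pics/w1b.png

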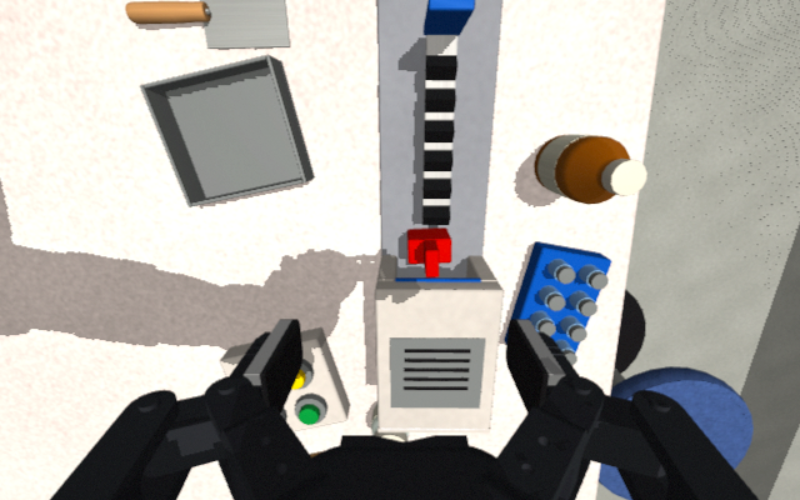

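The wrist picture shows the carriage and its six ridges at (440,65–215), the red block at (430,250), the hood, the tray and the keypad. I'll zoom in for exact pixels.

Run:
```python
from h import *
im=cv2.imread('pics/w1.png')
cv2.imwrite('pics/w1z.png',cv2.resize(im[0:190,280:440],None,fx=3.15,fy=3.15,interpolation=cv2.INTER_NEAREST))
cv2.imwrite('pics/w1y.png',cv2.resize(im[170:300,280:420],None,fx=4.5,fy=4.5,interpolation=cv2.INTER_NEAREST))
```

```text
(no output)
```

View pics/w1z.png

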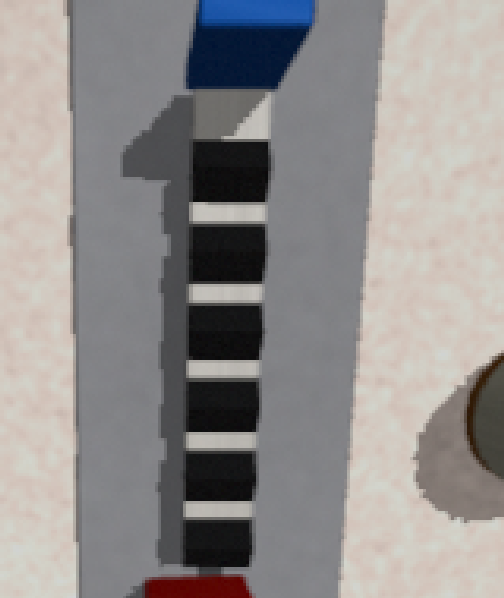

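View pics/w1y.png

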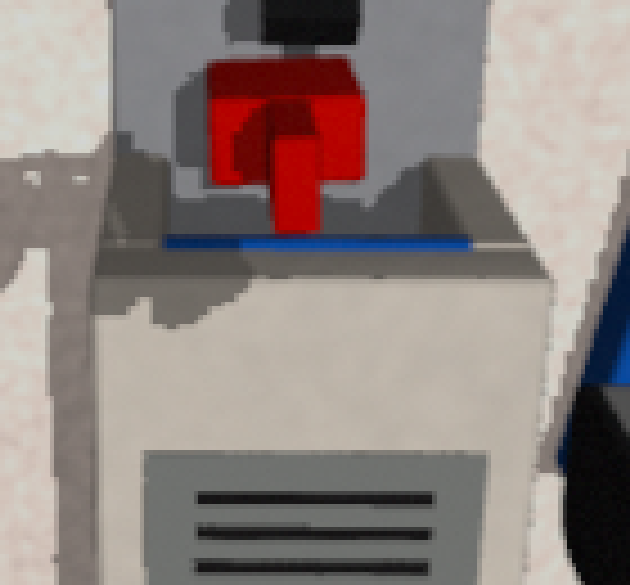

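Run:
```python
from h import *
np.set_printoptions(precision=4,suppress=True)
m=np.load('w1.npy',allow_pickle=True).item()
A=lambda X,Y:(280+(X+.5)/3.15-.5,(Y+.5)/3.15-.5)
B=lambda X,Y:(280+(X+.5)/4.5-.5,170+(Y+.5)/4.5-.5)
P=[]
for x,y in [(229,212.5),(226.5,293.5),(223.5,369),(221,441.5),(218.5,510.5)]:
    p=onz(m,*A(x,y),.045);P.append(p);print('strip',p)
P=np.array(P);d=P[0]-P[4];print('dir',d,np.linalg.norm(d),'mean',P.mean(0),'ang',np.degrees(np.arctan2(-d[0],d[1])))
for k,p,z in [('fl',(208,97),.058),('fr',(366,97),.058),('nl',(212,185),.058),('nr',(364,182),.058),('Tfl',(272,138),.098),('Tfr',(320,137),.098),('Tnl',(275,233),.098),('Tnr',(320,233),.098),('hoodfl',(95,278),.115),('hoodfr',(549,279),.115)]: print(k,onz(m,*B(*p),z))
for k,p,z in [('hnd l',(201,24),.12),('hnd r',(313,24),.12),('platL',(75,300),.008),('platR',(366,300),.008)]: print(k,onz(m,*A(*p),z))
for k,p in [('t1',(142,87)),('t2',(270,57)),('t3',(312,180)),('t4',(190,206))]: print(k,onz(m,p[0]/1.25,p[1]/1.25,.04))
```

```text
strip [0.6858 0.0729 0.045 ]
strip [0.6837 0.0426 0.045 ]
strip [0.6814 0.0128 0.045 ]
strip [ 0.6793 -0.0173  0.045 ]
strip [ 0.6771 -0.0473  0.045 ]
dir [0.0087 0.1202 0.    ] 0.12050448362229416 mean [0.6814 0.0127 0.045 ] ang -4.13635093152921
fl [ 0.6422 -0.084   0.058 ]
fr [ 0.6911 -0.0872  0.058 ]
nl [ 0.6417 -0.1132  0.058 ]
nr [ 0.6898 -0.1153  0.058 ]
Tfl [ 0.6599 -0.0851  0.098 ]
Tfr [ 0.6733 -0.0857  0.098 ]
Tnl [ 0.6594 -0.114   0.098 ]
Tnr [ 0.6723 -0.1148  0.098 ]
hoodfl [ 0.6084 -0.117   0.115 ]
hoodfr [ 0.7338 -0.1255  0.115 ]
hnd l [0.6716 0.1184 0.12  ]
hnd r [0.7058 0.1162 0.12  ]
platL [0.619  0.0453 0.008 ]
platR [0.7498 0.0367 0.008 ]
t1 [0.3808 0.0908 0.04  ]
t2 [0.5169 0.1093 0.04  ]
t3 [ 0.5409 -0.0144  0.04  ]
t4 [ 0.3984 -0.0343  0.04  ]
```

Run:
```python
from h import *
to([.666,-.097,.20],-.072)
to([.666,-.097,.064],-.072)
```

```text
shift [0.0299 0.0447 0.0996] turn [-0.0011  0.0019  0.0033] deg 0.2 dist 0.113
shift [0.0301 0.0449 0.2356] turn [-0.0011  0.0019  0.0033] deg 0.2 dist 0.242
```

Request:
{"method": "carry_out", "body": {"plan": [{"x":0.03,"y":0.045,"z":0.05,"ax":0,"ay":0,"az":0.003,"hand":1},{"x":0.03,"y":0.045,"z":0.1,"ax":0,"ay":0,"az":0.003,"hand":1},{"x":0.03,"y":0.045,"z":0.13,"ax":0,"ay":0,"az":0.003,"hand":1},{"x":0.03,"y":0.045,"z":0.15,"ax":0,"ay":0,"az":0.003,"hand":1},{"x":0.03,"y":0.045,"z":0.16,"ax":0,"ay":0,"az":0.003,"hand":1}]}}

```text
clock: 2.28
tcp_pos: [0.6608, -0.0987, 0.1321]
orientation: [-0.002, 0.999, -0.038, -0.007]
wrist_force: [-1.6, 0.3, -1.8]
finger_gap: 0.0851
```

Run:
```python
from h import *
m=viewer.camera_model('wrist');im=snap('wrist','w2')
cv2.imwrite('pics/w2b.png',cv2.resize(im[150:,180:480,::-1],None,fx=2.4,fy=2.4))
print(proj(m,[.666,-.097,.098]))
to([.666,-.097,.064],-.072)
```

```text
[329.83333832 228.89020939]
shift [ 0.0059 -0.0012  0.0691] turn [-0.0032  0.0135 -0.0026] deg 0.8 dist 0.069
```

View pics/w2b.png

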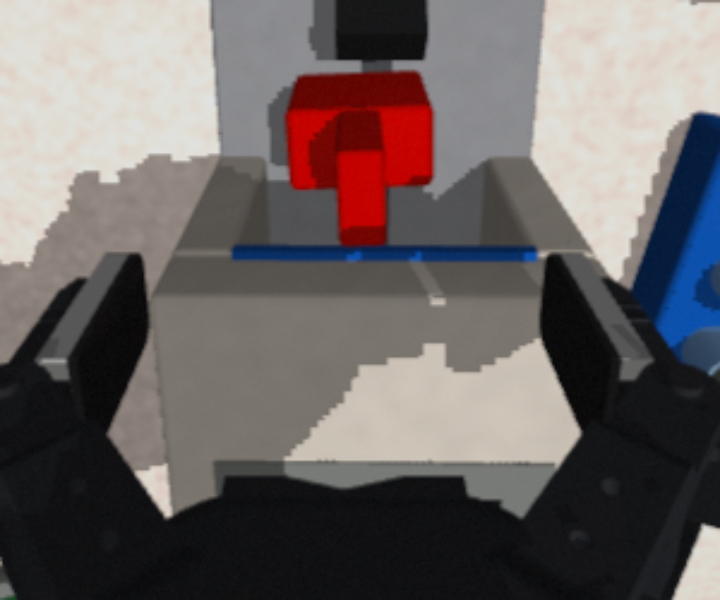

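The red fin's top centre is at about (361,190) in the crop, which agrees with the predicted (359,189). I'll go down and grip.

Request:
{"method": "carry_out", "body": {"plan": [{"x":0.006,"y":-0.001,"z":0.02,"ax":0,"ay":0.013,"az":-0.003,"hand":1},{"x":0.006,"y":-0.001,"z":0.04,"ax":0,"ay":0.013,"az":-0.003,"hand":1},{"x":0.006,"y":-0.001,"z":0.06,"ax":0,"ay":0.013,"az":-0.003,"hand":1},{"x":0.006,"y":-0.001,"z":0.069,"ax":0,"ay":0.013,"az":-0.003,"hand":1},{"x":0.006,"y":-0.001,"z":0.069,"ax":0,"ay":0.013,"az":-0.003,"hand":1},{"x":0.006,"y":-0.001,"z":0.069,"ax":0,"ay":0.013,"az":-0.003,"hand":0},{"x":0.006,"y":-0.001,"z":0.069,"ax":0,"ay":0.013,"az":-0.003,"hand":0},{"x":0.006,"y":-0.001,"z":0.069,"ax":0,"ay":0.013,"az":-0.003,"hand":0},{"x":0.006,"y":-0.001,"z":0.069,"ax":0,"ay":0.013,"az":-0.003,"hand":0},{"x":0.006,"y":-0.001,"z":0.069,"ax":0,"ay":0.013,"az":-0.003,"hand":0},{"x":0.006,"y":-0.001,"z":0.069,"ax":0,"ay":0.013,"az":-0.003,"hand":0}], "squeeze": 50}}

```text
clock: 3.25
tcp_pos: [0.6664, -0.0972, 0.0647]
orientation: [-0.002, 0.999, -0.036, 0.0]
wrist_force: [1.4, 1.3, -1.0]
finger_gap: 0.0133
```

Run:
```python
from h import *
to([.666,-.097,.21],-.072)
to([.457,.037,.21],-.072)
```

```text
shift [-0.0003 -0.0007 -0.1453] turn [-0.003  -0.0003  0.0004] deg 0.2 dist 0.145
shift [-0.2184 -0.1194 -0.145 ] turn [-0.003  -0.0003  0.0004] deg 0.2 dist 0.288
```

Request:
{"method": "carry_out", "body": {"plan": [{"x":0,"y":-0.001,"z":-0.03,"ax":0,"ay":0,"az":0,"hand":0},{"x":0,"y":-0.001,"z":-0.07,"ax":0,"ay":0,"az":0,"hand":0},{"x":0,"y":-0.001,"z":-0.11,"ax":0,"ay":0,"az":0,"hand":0},{"x":0,"y":-0.001,"z":-0.145,"ax":0,"ay":0,"az":0,"hand":0},{"x":-0.218,"y":-0.119,"z":-0.145,"ax":0,"ay":0,"az":0,"hand":0},{"x":-0.218,"y":-0.119,"z":-0.145,"ax":0,"ay":0,"az":0,"hand":0},{"x":-0.218,"y":-0.119,"z":-0.145,"ax":0,"ay":0,"az":0,"hand":0},{"x":-0.218,"y":-0.119,"z":-0.145,"ax":0,"ay":0,"az":0,"hand":0},{"x":-0.218,"y":-0.119,"z":-0.145,"ax":0,"ay":0,"az":0,"hand":0},{"x":-0.218,"y":-0.119,"z":-0.145,"ax":0,"ay":0,"az":0,"hand":0},{"x":-0.218,"y":-0.119,"z":-0.145,"ax":0,"ay":0,"az":0,"hand":0},{"x":-0.218,"y":-0.119,"z":-0.145,"ax":0,"ay":0,"az":0,"hand":0}]}}

```text
clock: 4.25
tcp_pos: [0.4553, 0.0378, 0.2103]
orientation: [-0.002, 0.999, -0.035, 0.0]
wrist_force: [0.7, 1.0, -1.3]
finger_gap: 0.0136
```

Run:
```python
from h import *
snap('wrist','w3')
to([.457,.037,.063],-.072)
```

```text
shift [-0.0004  0.0004  0.1475] turn [-0.0029 -0.0017  0.0017] deg 0.2 dist 0.147
```

View pics/w3.png

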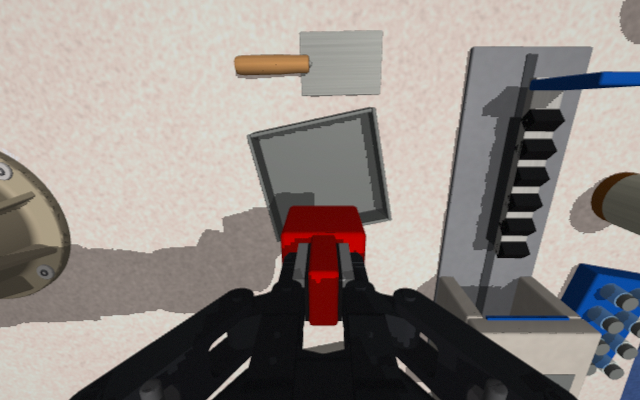

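The block hangs upright between the pads above the tray, at about (323,250). I'll lower it in and release it.

Request:
{"method": "carry_out", "body": {"plan": [{"x":0,"y":0,"z":0.04,"ax":0,"ay":0,"az":0,"hand":0},{"x":0,"y":0,"z":0.08,"ax":0,"ay":0,"az":0,"hand":0},{"x":0,"y":0,"z":0.115,"ax":0,"ay":0,"az":0,"hand":0},{"x":0,"y":0,"z":0.135,"ax":0,"ay":0,"az":0,"hand":0},{"x":0,"y":0,"z":0.145,"ax":0,"ay":0,"az":0,"hand":0},{"x":0,"y":0,"z":0.148,"ax":0,"ay":0,"az":0,"hand":0},{"x":0,"y":0,"z":0.148,"ax":0,"ay":0,"az":0,"hand":0},{"x":0,"y":0,"z":0.148,"ax":0,"ay":0,"az":0,"hand":0},{"x":0,"y":0,"z":0.148,"ax":0,"ay":0,"az":0,"hand":1},{"x":0,"y":0,"z":0.148,"ax":0,"ay":0,"az":0,"hand":1},{"x":0,"y":0,"z":0.148,"ax":0,"ay":0,"az":0,"hand":1},{"x":0,"y":0,"z":0.148,"ax":0,"ay":0,"az":0,"hand":1}]}}

```text
clock: 5.3
tcp_pos: [0.458, 0.0373, 0.0629]
orientation: [-0.001, 0.999, -0.035, 0.002]
wrist_force: [0.4, 0.3, -0.8]
finger_gap: 0.0614
```

Run:
```python
from h import *
print(status.get_state()['wrist_force'])
to([.457,.037,.25],-.072)
to([.47,.25,.30],1.87)
to([.44,.22,.30],1.87)
```

```text
[ 0.36804834  0.32278988 -0.82791253]
shift [-0.0005 -0.0002 -0.1871] turn [-0.0028 -0.0029  0.0015] deg 0.2 dist 0.187
shift [-0.0023 -0.2137 -0.2365] turn [ 1.0000e-03 -4.7000e-03 -1.9405e+00] deg 111.2 dist 0.319
shift [-0.0302 -0.1816 -0.2367] turn [ 1.0000e-03 -4.7000e-03 -1.9405e+00] deg 111.2 dist 0.3
```

Run:
```python
from h import *
to([.45,.318,.30],1.87)
```

```text
shift [-0.0271 -0.2801 -0.2364] turn [ 1.0000e-03 -4.7000e-03 -1.9405e+00] deg 111.2 dist 0.368
```

Request:
{"method": "carry_out", "body": {"plan": [{"x":0,"y":0,"z":-0.04,"ax":0,"ay":0,"az":0,"hand":1},{"x":0,"y":0,"z":-0.08,"ax":0,"ay":0,"az":0,"hand":1},{"x":0,"y":0,"z":-0.12,"ax":0,"ay":0,"az":0,"hand":1},{"x":-0.027,"y":-0.28,"z":-0.236,"ax":0,"ay":0,"az":-1.94,"hand":1},{"x":-0.027,"y":-0.28,"z":-0.236,"ax":0,"ay":0,"az":-1.94,"hand":1},{"x":-0.027,"y":-0.28,"z":-0.236,"ax":0,"ay":0,"az":-1.94,"hand":1},{"x":-0.027,"y":-0.28,"z":-0.236,"ax":0,"ay":0,"az":-1.94,"hand":1},{"x":-0.027,"y":-0.28,"z":-0.236,"ax":0,"ay":0,"az":-1.94,"hand":1},{"x":-0.027,"y":-0.28,"z":-0.236,"ax":0,"ay":0,"az":-1.94,"hand":1},{"x":-0.027,"y":-0.28,"z":-0.236,"ax":0,"ay":0,"az":-1.94,"hand":1},{"x":-0.027,"y":-0.28,"z":-0.236,"ax":0,"ay":0,"az":-1.94,"hand":1},{"x":-0.027,"y":-0.28,"z":-0.236,"ax":0,"ay":0,"az":-1.94,"hand":1}]}}

```text
clock: 6.3
tcp_pos: [0.4502, 0.3217, 0.3013]
orientation: [-0.001, 0.861, 0.508, 0.004]
wrist_force: [-0.9, 0.8, 0.6]
finger_gap: 0.0856
```

Run:
```python
from h import *
to([.45,.318,.30],1.87)
```

```text
shift [-0.0033  0.0016  0.0013] turn [ 0.0058 -0.0057 -0.8046] deg 46.1 dist 0.004
```

Request:
{"method": "carry_out", "body": {"plan": [{"x":-0.003,"y":0.002,"z":0.001,"ax":0,"ay":0,"az":-0.8,"hand":1},{"x":-0.003,"y":0.002,"z":0.001,"ax":0,"ay":0,"az":-0.8,"hand":1},{"x":-0.003,"y":0.002,"z":0.001,"ax":0,"ay":0,"az":-0.8,"hand":1},{"x":-0.003,"y":0.002,"z":0.001,"ax":0,"ay":0,"az":-0.8,"hand":1},{"x":-0.003,"y":0.002,"z":0.001,"ax":0,"ay":0,"az":-0.8,"hand":1},{"x":-0.003,"y":0.002,"z":0.001,"ax":0,"ay":0,"az":-0.8,"hand":1},{"x":-0.003,"y":0.002,"z":0.001,"ax":0,"ay":0,"az":-0.8,"hand":1},{"x":-0.003,"y":0.002,"z":0.001,"ax":0,"ay":0,"az":-0.8,"hand":1}]}}

```text
clock: 6.97
tcp_pos: [0.4505, 0.3181, 0.3005]
orientation: [0.001, 0.595, 0.804, 0.004]
wrist_force: [0.7, -0.5, -0.1]
finger_gap: 0.0853
```

Run:
```python
from h import *
m=viewer.camera_model('wrist');im=snap('wrist','w4'); np.save('w4.npy',m,allow_pickle=True)
cv2.imwrite('pics/w4b.png',cv2.resize(im[60:300,140:480,::-1],None,fx=2.3,fy=2.3,interpolation=cv2.INTER_NEAREST))
print(m['T'])
```

```text
[[-0.29289792  0.90386074  0.31184381  0.37176323]
 [ 0.95613842  0.27579517  0.0986729   0.29312595]
 [ 0.00318154  0.32706694 -0.94499582  0.44205555]
 [ 0.          0.          0.          1.        ]]
```

View pics/w4.png

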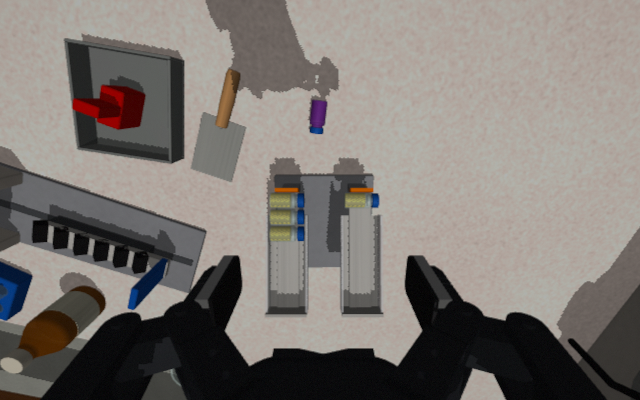

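View pics/w4b.png

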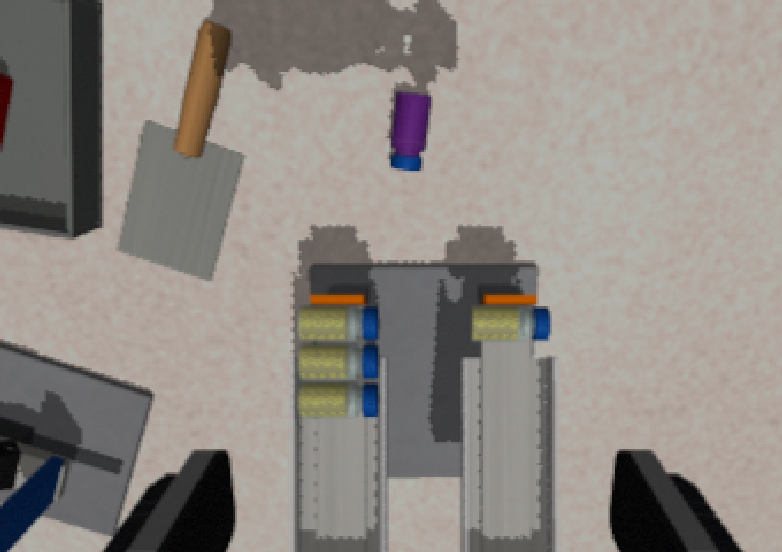

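Run:
```python
from h import *
np.set_printoptions(precision=4,suppress=True)
m=np.load('w4.npy',allow_pickle=True).item()
C=lambda X,Y:(140+(X+.5)/2.3-.5,60+(Y+.5)/2.3-.5)
a=onz(m,*C(338.5,324),.075);b=onz(m,*C(512,324),.075)
print(a,b,b-a,np.linalg.norm(b-a))
print(onz(m,*C(298,324),.075),onz(m,*C(378.5,324),.075),onz(m,*C(473,324),.075),onz(m,*C(550.5,324),.075))
for X in (338,510): print('orange top',onz(m,*C(X,300),.086))
to([*b[:2],.15],1.87); to([*b[:2],.056],1.87)
```

```text
[0.5083 0.285  0.075 ] [0.4785 0.3827 0.075 ] [-0.0298  0.0977  0.    ] 0.10213883645344193
[0.5153 0.2623 0.075 ] [0.5015 0.3076 0.075 ] [0.4852 0.3608 0.075 ] [0.4719 0.4044 0.075 ]
orange top [0.4904 0.2814 0.086 ]
orange top [0.4621 0.3742 0.086 ]
shift [0.0533 0.0443 0.151 ] turn [ 0.0077 -0.003  -0.006 ] deg 0.6 dist 0.166
shift [0.053  0.0436 0.245 ] turn [ 0.0077 -0.003  -0.006 ] deg 0.6 dist 0.254
```

Run:
```python
from h import *
to([.476,.381,.15],1.867); to([.476,.381,.053],1.867)
```

```text
shift [0.0524 0.0414 0.151 ] turn [ 0.0077 -0.003  -0.003 ] deg 0.5 dist 0.165
shift [0.0521 0.0407 0.248 ] turn [ 0.0077 -0.003  -0.003 ] deg 0.5 dist 0.257
```

Request:
{"method": "carry_out", "body": {"plan": [{"x":0.052,"y":0.041,"z":0.1,"ax":0.008,"ay":-0.003,"az":-0.003,"hand":1},{"x":0.052,"y":0.041,"z":0.1,"ax":0.008,"ay":-0.003,"az":-0.003,"hand":1},{"x":0.052,"y":0.041,"z":0.1,"ax":0.008,"ay":-0.003,"az":-0.003,"hand":1},{"x":0.052,"y":0.041,"z":0.125,"ax":0.008,"ay":-0.003,"az":-0.003,"hand":1},{"x":0.052,"y":0.041,"z":0.15,"ax":0.008,"ay":-0.003,"az":-0.003,"hand":1},{"x":0.052,"y":0.041,"z":0.15,"ax":0.008,"ay":-0.003,"az":-0.003,"hand":1},{"x":0.052,"y":0.041,"z":0.15,"ax":0.008,"ay":-0.003,"az":-0.003,"hand":1}]}}

```text
clock: 7.6
tcp_pos: [0.4746, 0.3799, 0.1499]
orientation: [-0.001, 0.595, 0.803, -0.002]
wrist_force: [-0.3, 0.4, 0.1]
finger_gap: 0.0853
```

Run:
```python
from h import *
snap('side','s5')
m=viewer.camera_model('wrist');im=snap('wrist','w5'); np.save('w5.npy',m,allow_pickle=True)
print(m['T'][:,3])
to([.476,.381,.053],1.867)
for p in [(.479,.382,.075),(.508,.285,.075)]: print(proj(m,p))
```

```text
[0.39799398 0.35635352 0.29394179 1.        ]
shift [ 0.0002 -0.0007  0.0999] turn [ 0.0021 -0.0006 -0.0009] deg 0.1 dist 0.1
[324.05263023 212.67933254]
[200.02402848 212.02307877]
```

View pics/w5.png

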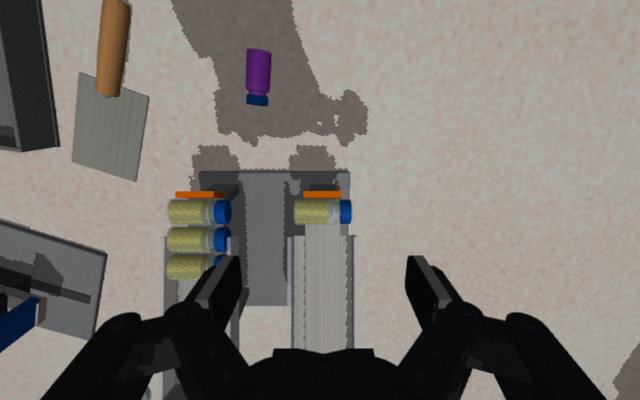

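The left vial's middle is at (323,211), against a prediction of (324,213). I'll go down and grip.

Request:
{"method": "carry_out", "body": {"plan": [{"x":0,"y":0,"z":0.03,"ax":0,"ay":0,"az":0,"hand":1},{"x":0,"y":0,"z":0.06,"ax":0,"ay":0,"az":0,"hand":1},{"x":0,"y":0,"z":0.085,"ax":0,"ay":0,"az":0,"hand":1},{"x":0,"y":0,"z":0.1,"ax":0,"ay":0,"az":0,"hand":1},{"x":0,"y":0,"z":0.1,"ax":0,"ay":0,"az":0,"hand":1},{"x":0,"y":0,"z":0.1,"ax":0,"ay":0,"az":0,"hand":1},{"x":0,"y":0,"z":0.1,"ax":0,"ay":0,"az":0,"hand":0.3},{"x":0,"y":0,"z":0.1,"ax":0,"ay":0,"az":0,"hand":0.3},{"x":0,"y":0,"z":0.1,"ax":0,"ay":0,"az":0,"hand":0.3},{"x":0,"y":0,"z":0.1,"ax":0,"ay":0,"az":0,"hand":0.3},{"x":0,"y":0,"z":0.1,"ax":0,"ay":0,"az":0,"hand":0.3},{"x":0,"y":0,"z":0.1,"ax":0,"ay":0,"az":0,"hand":0.3}], "squeeze": 30}}

```text
clock: 8.7
tcp_pos: [0.4778, 0.3817, 0.0547]
orientation: [0.001, 0.595, 0.803, 0.002]
wrist_force: [-1.0, -0.6, 6.9]
finger_gap: 0.0455
```

Run:
```python
from h import *
s=status.get_state();print(s['wrist_force'],s['joint_pos'])
im=snap('wrist','w6')
to([.476,.381,.053],1.867)
```

```text
[-0.99114049 -0.60973499  6.93262376] [ 5.42779172e-01  4.82716314e-01 -1.49269753e-01  9.33546558e-01
  9.41791888e-05  2.47476819e-01]
shift [-0.0002 -0.0019  0.0017] turn [ 0.005  -0.0013 -0.0008] deg 0.3 dist 0.003
```

View pics/w6.png

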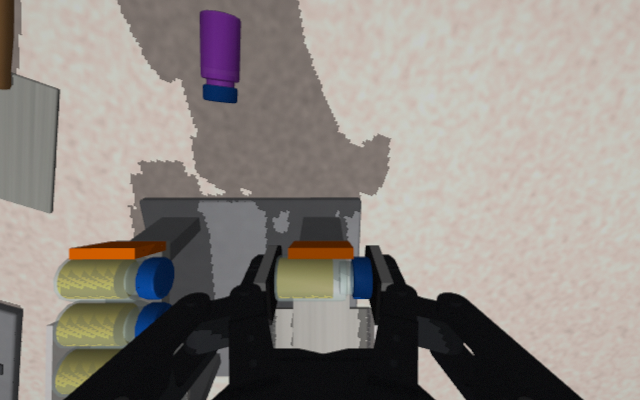

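Run:
```python
from h import *
to([.677,-.047,.20],3.07)
```

```text
shift [-0.4679  0.0665 -0.1456] turn [ 0.0052  0.0018 -1.2038] deg 69.0 dist 0.495
```

Request:
{"method": "carry_out", "body": {"plan": [{"x":0,"y":0,"z":-0.025,"ax":0,"ay":0,"az":0,"hand":0.3},{"x":0,"y":0,"z":-0.06,"ax":0,"ay":0,"az":0,"hand":0.3},{"x":0,"y":0,"z":-0.1,"ax":0,"ay":0,"az":0,"hand":0.3},{"x":0,"y":0,"z":-0.14,"ax":0,"ay":0,"az":0,"hand":0.3},{"x":-0.468,"y":0.067,"z":-0.146,"ax":0,"ay":0,"az":-1.204,"hand":0.3},{"x":-0.468,"y":0.067,"z":-0.146,"ax":0,"ay":0,"az":-1.204,"hand":0.3},{"x":-0.468,"y":0.067,"z":-0.146,"ax":0,"ay":0,"az":-1.204,"hand":0.3},{"x":-0.468,"y":0.067,"z":-0.146,"ax":0,"ay":0,"az":-1.204,"hand":0.3},{"x":-0.468,"y":0.067,"z":-0.146,"ax":0,"ay":0,"az":-1.204,"hand":0.3},{"x":-0.468,"y":0.067,"z":-0.146,"ax":0,"ay":0,"az":-1.204,"hand":0.3},{"x":-0.468,"y":0.067,"z":-0.146,"ax":0,"ay":0,"az":-1.204,"hand":0.3},{"x":-0.468,"y":0.067,"z":-0.146,"ax":0,"ay":0,"az":-1.204,"hand":0.3}]}}

```text
clock: 9.75
tcp_pos: [0.6117, 0.0937, 0.1991]
orientation: [0.002, 0.16, 0.987, 0.002]
wrist_force: [0.1, 0.4, 0.0]
finger_gap: 0.0451
```

Run:
```python
from h import *
to([.677,-.047,.20],3.07)
```

```text
shift [-0.1065 -0.1128 -0.001 ] turn [ 0.0039  0.0044 -0.2505] deg 14.4 dist 0.155
```

Request:
{"method": "carry_out", "body": {"plan": [{"x":-0.107,"y":-0.113,"z":-0.001,"ax":0.004,"ay":0.004,"az":-0.25,"hand":0.3},{"x":-0.107,"y":-0.113,"z":-0.001,"ax":0.004,"ay":0.004,"az":-0.25,"hand":0.3},{"x":-0.107,"y":-0.113,"z":-0.001,"ax":0.004,"ay":0.004,"az":-0.25,"hand":0.3},{"x":-0.107,"y":-0.113,"z":-0.001,"ax":0.004,"ay":0.004,"az":-0.25,"hand":0.3},{"x":-0.107,"y":-0.113,"z":-0.001,"ax":0.004,"ay":0.004,"az":-0.25,"hand":0.3},{"x":-0.107,"y":-0.113,"z":0.03,"ax":0.004,"ay":0.004,"az":-0.25,"hand":0.3},{"x":-0.107,"y":-0.113,"z":0.07,"ax":0.004,"ay":0.004,"az":-0.25,"hand":0.3},{"x":-0.107,"y":-0.113,"z":0.09,"ax":0.004,"ay":0.004,"az":-0.25,"hand":0.3},{"x":-0.107,"y":-0.113,"z":0.1,"ax":0.004,"ay":0.004,"az":-0.25,"hand":0.3},{"x":-0.107,"y":-0.113,"z":0.1,"ax":0.004,"ay":0.004,"az":-0.25,"hand":0.3}]}}

```text
clock: 10.58
tcp_pos: [0.6759, -0.0463, 0.0961]
orientation: [-0.002, 0.036, 0.999, 0.0]
wrist_force: [0.0, 0.3, 0.2]
finger_gap: 0.0457
```

Run:
```python
from h import *
np.set_printoptions(precision=4,suppress=True)
m=viewer.camera_model('wrist');im=snap('wrist','w7');np.save('w7.npy',m,allow_pickle=True)
print(m['T'],status.get_state()['finger_gap'])
u=np.array([.072,.9974]);
for k in (-60,-30,0,30,60):
    p=np.array([.6814,.0127])+u*k/1000; print(k,p,proj(m,[*p,.045]))
to([.677,-.047,.036],3.07)
```

```text
[[-0.9975  0.0685  0.0184  0.6714]
 [ 0.0708  0.9449  0.3195 -0.1287]
 [ 0.0045  0.32   -0.9474  0.2382]
 [ 0.      0.      0.      1.    ]] 0.045587016563055825
-60 [ 0.6771 -0.0471] [321.9592 221.1442]
-30 [ 0.6792 -0.0172] [321.9582 257.5023]
0 [0.6814 0.0127] [321.9574 290.8044]
30 [0.6836 0.0426] [321.9566 321.4203]
60 [0.6857 0.0725] [321.9558 349.6624]
shift [ 0.0001 -0.0004  0.0624] turn [ 0.0001 -0.0016 -0.0002] deg 0.1 dist 0.062
```

View pics/w7.png

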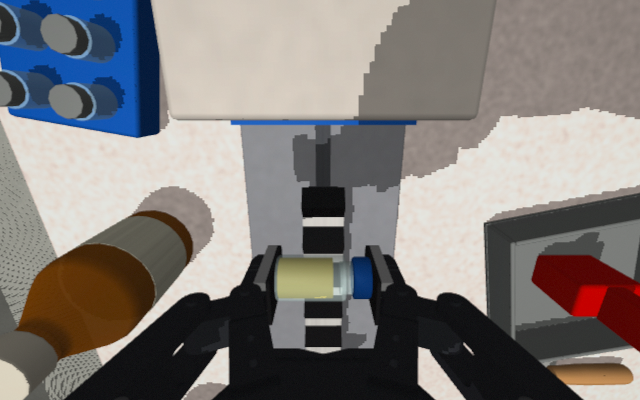

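Run:
```python
from h import *
m=np.load('w7.npy',allow_pickle=True).item()
im=cv2.imread('pics/w7.png')
for z in (.115,.12): print(onz(m,323,278,z))
c=im[250:305,270:380].astype(int)
mask=(c[:,:50,2]-c[:,:50,0]>30)
r=np.where(mask[:,15:45].sum(1)>15)[0]; print(r.min()+250,r.max()+250)
```

```text
[ 0.6767151  -0.04600813  0.115     ]
[ 0.67649945 -0.04936228  0.12      ]
259 297
```

Request:
{"method": "carry_out", "body": {"plan": [{"x":0,"y":0,"z":0.02,"ax":0,"ay":0,"az":0,"hand":0.3},{"x":0,"y":0,"z":0.04,"ax":0,"ay":0,"az":0,"hand":0.3},{"x":0,"y":0,"z":0.052,"ax":0,"ay":0,"az":0,"hand":0.3},{"x":0,"y":0,"z":0.058,"ax":0,"ay":0,"az":0,"hand":0.3},{"x":0,"y":0,"z":0.061,"ax":0,"ay":0,"az":0,"hand":0.3},{"x":0,"y":0,"z":0.061,"ax":0,"ay":0,"az":0,"hand":0.3},{"x":0,"y":0,"z":0.061,"ax":0,"ay":0,"az":0,"hand":0.3},{"x":0,"y":0,"z":0.061,"ax":0,"ay":0,"az":0,"hand":1},{"x":0,"y":0,"z":0.061,"ax":0,"ay":0,"az":0,"hand":1},{"x":0,"y":0,"z":0.061,"ax":0,"ay":0,"az":0,"hand":1},{"x":0,"y":0,"z":0.061,"ax":0,"ay":0,"az":0,"hand":1},{"x":0,"y":0,"z":0.061,"ax":0,"ay":0,"az":0,"hand":1}]}}

```text
clock: 11.63
tcp_pos: [0.6773, -0.0466, 0.0377]
orientation: [-0.001, 0.036, 0.999, 0.0]
wrist_force: [-0.7, -0.8, 0.2]
finger_gap: 0.0857
```

Run:
```python
from h import *
to([.677,-.047,.20],3.07)
to([.505,.284,.20],1.867)
```

```text
shift [ 0.0004 -0.0004 -0.1623] turn [ 0.     -0.0012 -0.0002] deg 0.1 dist 0.162
shift [ 0.1957  0.3174 -0.162 ] turn [-7.0000e-04 -1.0000e-03  1.2028e+00] deg 68.9 dist 0.407
```

Up, then across to the right lane.

Request:
{"method": "carry_out", "body": {"plan": [{"x":0,"y":0,"z":-0.03,"ax":0,"ay":0,"az":0,"hand":1},{"x":0,"y":0,"z":-0.07,"ax":0,"ay":0,"az":0,"hand":1},{"x":0,"y":0,"z":-0.11,"ax":0,"ay":0,"az":0,"hand":1},{"x":0,"y":0,"z":-0.15,"ax":0,"ay":0,"az":0,"hand":1},{"x":0.196,"y":0.317,"z":-0.162,"ax":0,"ay":0,"az":1.203,"hand":1},{"x":0.196,"y":0.317,"z":-0.162,"ax":0,"ay":0,"az":1.203,"hand":1},{"x":0.196,"y":0.317,"z":-0.162,"ax":0,"ay":0,"az":1.203,"hand":1},{"x":0.196,"y":0.317,"z":-0.162,"ax":0,"ay":0,"az":1.203,"hand":1},{"x":0.196,"y":0.317,"z":-0.162,"ax":0,"ay":0,"az":1.203,"hand":1},{"x":0.196,"y":0.317,"z":-0.162,"ax":0,"ay":0,"az":1.203,"hand":1},{"x":0.196,"y":0.317,"z":-0.162,"ax":0,"ay":0,"az":1.203,"hand":1},{"x":0.196,"y":0.317,"z":-0.162,"ax":0,"ay":0,"az":1.203,"hand":1}]}}

```text
clock: 12.63
tcp_pos: [0.5258, 0.2428, 0.1988]
orientation: [-0.0, 0.502, 0.865, -0.0]
wrist_force: [0.6, 0.2, -1.0]
finger_gap: 0.0854
```

Run:
```python
from h import *
to([.505,.284,.15],1.867)
```

```text
shift [0.046  0.0023 0.0488] turn [-0.0005 -0.0006  0.222 ] deg 12.7 dist 0.067
```

Request:
{"method": "carry_out", "body": {"plan": [{"x":0.046,"y":0.002,"z":0,"ax":0,"ay":0,"az":0.222,"hand":1},{"x":0.046,"y":0.002,"z":0.02,"ax":0,"ay":0,"az":0.222,"hand":1},{"x":0.046,"y":0.002,"z":0.04,"ax":0,"ay":0,"az":0.222,"hand":1},{"x":0.046,"y":0.002,"z":0.049,"ax":0,"ay":0,"az":0.222,"hand":1},{"x":0.046,"y":0.002,"z":0.049,"ax":0,"ay":0,"az":0.222,"hand":1}]}}

```text
clock: 13.05
tcp_pos: [0.503, 0.2833, 0.1474]
orientation: [-0.001, 0.595, 0.804, -0.002]
wrist_force: [-0.7, 0.2, -0.1]
finger_gap: 0.0856
```

Run:
```python
from h import *
snap('side','s8')
m=viewer.camera_model('wrist');im=snap('wrist','w8')
print(proj(m,(.508,.285,.075)))
to([.505,.284,.054],1.867)
im=cv2.imread('pics/s8.png');cv2.imwrite('pics/s8b.png',cv2.resize(im[140:300,180:380],None,fx=3.5,fy=3.5))
```

```text
[324.10531485 215.16175575]
shift [0.0006 0.0003 0.096 ] turn [-0.001  -0.0004 -0.0005] deg 0.1 dist 0.096
```

View pics/w8.png

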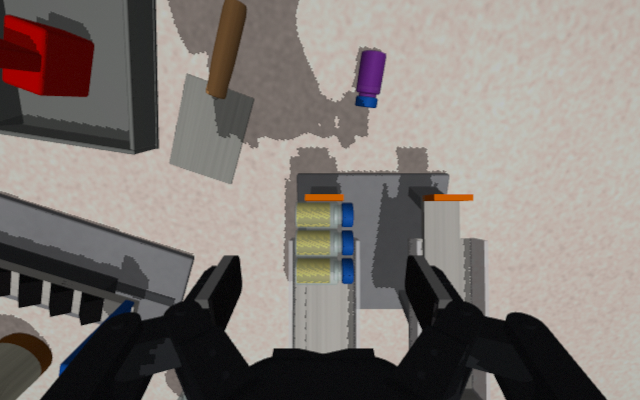

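View pics/s8b.png

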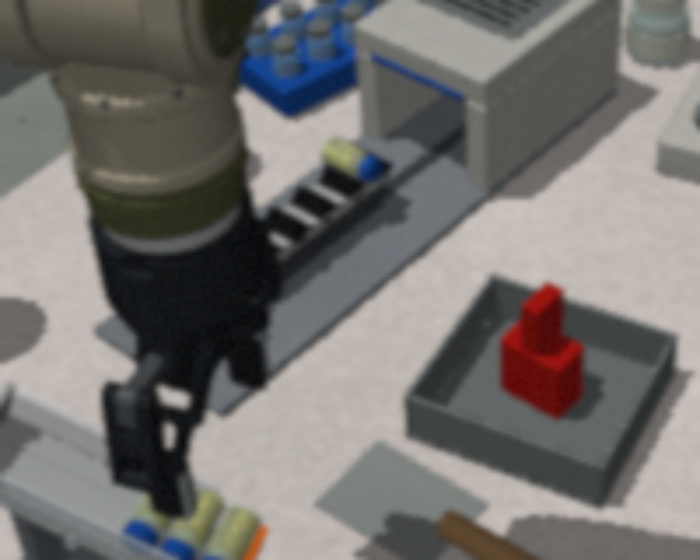

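Vial 1 is seated in the −60 cradle and the block is in the tray. The right lane's stop vial is at (325,214), as predicted. I'll go down and grip it, biased slightly downhill.

Request:
{"method": "carry_out", "body": {"plan": [{"x":0,"y":-0.002,"z":0.03,"ax":0,"ay":0,"az":0,"hand":1},{"x":0,"y":-0.002,"z":0.06,"ax":0,"ay":0,"az":0,"hand":1},{"x":0,"y":-0.002,"z":0.083,"ax":0,"ay":0,"az":0,"hand":1},{"x":0,"y":-0.002,"z":0.096,"ax":0,"ay":0,"az":0,"hand":1},{"x":0,"y":-0.002,"z":0.096,"ax":0,"ay":0,"az":0,"hand":1},{"x":0,"y":-0.002,"z":0.096,"ax":0,"ay":0,"az":0,"hand":1},{"x":0,"y":-0.002,"z":0.096,"ax":0,"ay":0,"az":0,"hand":0.3},{"x":0,"y":-0.002,"z":0.096,"ax":0,"ay":0,"az":0,"hand":0.3},{"x":0,"y":-0.002,"z":0.096,"ax":0,"ay":0,"az":0,"hand":0.3},{"x":0,"y":-0.002,"z":0.096,"ax":0,"ay":0,"az":0,"hand":0.3},{"x":0,"y":-0.002,"z":0.096,"ax":0,"ay":0,"az":0,"hand":0.3},{"x":0,"y":-0.002,"z":0.096,"ax":0,"ay":0,"az":0,"hand":0.3}]}}

```text
clock: 14.15
tcp_pos: [0.504, 0.283, 0.0555]
orientation: [0.0, 0.595, 0.804, 0.001]
wrist_force: [0.0, -1.5, 5.5]
finger_gap: 0.0455
```

Run:
```python
from h import *
to([.6792,-.0172,.20],3.07)
snap('wrist','w9')
```

```text
shift [-0.3382  0.0804 -0.1445] turn [ 1.7000e-03  9.0000e-04 -1.2036e+00] deg 69.0 dist 0.376
```

View pics/w9.png

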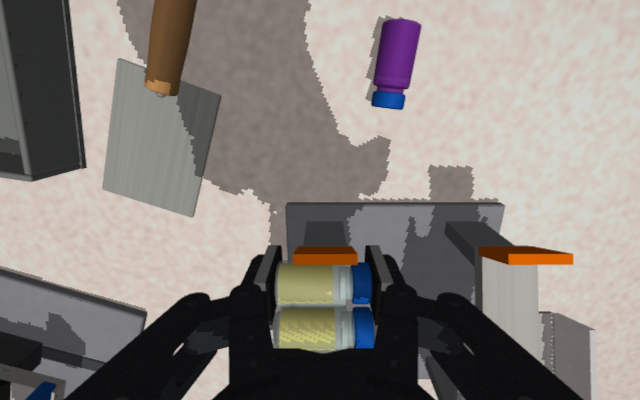

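The grip is good, with the next vial resting behind it. I'll lift and carry it to the −30 cradle.

Request:
{"method": "carry_out", "body": {"plan": [{"x":0,"y":0,"z":-0.025,"ax":0,"ay":0,"az":0,"hand":0.3},{"x":0,"y":0,"z":-0.06,"ax":0,"ay":0,"az":0,"hand":0.3},{"x":0,"y":0,"z":-0.1,"ax":0,"ay":0,"az":0,"hand":0.3},{"x":0,"y":0,"z":-0.14,"ax":0,"ay":0,"az":0,"hand":0.3},{"x":-0.342,"y":0.08,"z":-0.145,"ax":0,"ay":0,"az":-1.204,"hand":0.3},{"x":-0.342,"y":0.08,"z":-0.145,"ax":0,"ay":0,"az":-1.204,"hand":0.3},{"x":-0.342,"y":0.08,"z":-0.145,"ax":0,"ay":0,"az":-1.204,"hand":0.3},{"x":-0.342,"y":0.08,"z":-0.145,"ax":0,"ay":0,"az":-1.204,"hand":0.3},{"x":-0.342,"y":0.08,"z":-0.145,"ax":0,"ay":0,"az":-1.204,"hand":0.3},{"x":-0.342,"y":0.08,"z":-0.145,"ax":0,"ay":0,"az":-1.204,"hand":0.3},{"x":-0.342,"y":0.08,"z":-0.145,"ax":0,"ay":0,"az":-1.204,"hand":0.3},{"x":-0.342,"y":0.08,"z":-0.145,"ax":0,"ay":0,"az":-1.204,"hand":0.3}]}}

```text
clock: 15.2
tcp_pos: [0.6665, 0.0017, 0.2004]
orientation: [0.001, 0.149, 0.989, 0.001]
wrist_force: [1.0, 0.2, 0.0]
finger_gap: 0.0452
```

Run:
```python
from h import *
to([.679,-.0210,.10],3.07)
```

```text
shift [-0.0185 -0.0182  0.1004] turn [ 0.0012  0.0018 -0.2277] deg 13.0 dist 0.104
```

Request:
{"method": "carry_out", "body": {"plan": [{"x":-0.019,"y":-0.018,"z":0,"ax":0,"ay":0,"az":-0.228,"hand":0.3},{"x":-0.019,"y":-0.018,"z":0.03,"ax":0,"ay":0,"az":-0.228,"hand":0.3},{"x":-0.019,"y":-0.018,"z":0.06,"ax":0,"ay":0,"az":-0.228,"hand":0.3},{"x":-0.019,"y":-0.018,"z":0.085,"ax":0,"ay":0,"az":-0.228,"hand":0.3},{"x":-0.019,"y":-0.018,"z":0.1,"ax":0,"ay":0,"az":-0.228,"hand":0.3},{"x":-0.019,"y":-0.018,"z":0.1,"ax":0,"ay":0,"az":-0.228,"hand":0.3},{"x":-0.019,"y":-0.018,"z":0.1,"ax":0,"ay":0,"az":-0.228,"hand":0.3}]}}

```text
clock: 15.78
tcp_pos: [0.6787, -0.0208, 0.0996]
orientation: [-0.0, 0.036, 0.999, 0.001]
wrist_force: [-0.6, -0.0, 0.5]
finger_gap: 0.0452
```

Run:
```python
from h import *
m=viewer.camera_model('wrist');im=snap('wrist','w10')
print(onz(m,323,282,.12),status.get_state()['tcp_pos'])
to([.679,-.0210,.0385],3.07)
```

```text
[ 0.67960077 -0.01919174  0.12      ] [ 0.67984543 -0.02091652  0.10120999]
shift [ 0.001  -0.0002  0.0627] turn [0.001  0.0024 0.0005] deg 0.2 dist 0.063
```

View pics/w10.png

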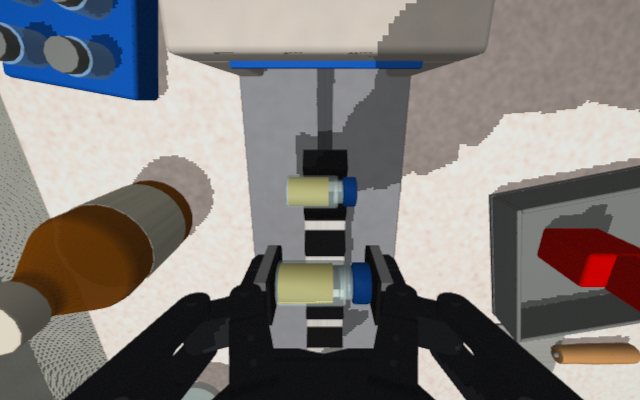

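The first vial is seated at (320,192), and the held vial's target cradle strip is at (325,225). I'll lower it.

Request:
{"method": "carry_out", "body": {"plan": [{"x":0.001,"y":0,"z":0.02,"ax":0,"ay":0,"az":0,"hand":0.3},{"x":0.001,"y":0,"z":0.04,"ax":0,"ay":0,"az":0,"hand":0.3},{"x":0.001,"y":0,"z":0.053,"ax":0,"ay":0,"az":0,"hand":0.3},{"x":0.001,"y":0,"z":0.06,"ax":0,"ay":0,"az":0,"hand":0.3},{"x":0.001,"y":0,"z":0.063,"ax":0,"ay":0,"az":0,"hand":0.3},{"x":0.001,"y":0,"z":0.063,"ax":0,"ay":0,"az":0,"hand":0.3},{"x":0.001,"y":0,"z":0.063,"ax":0,"ay":0,"az":0,"hand":0.3},{"x":0.001,"y":0,"z":0.063,"ax":0,"ay":0,"az":0,"hand":1},{"x":0.001,"y":0,"z":0.063,"ax":0,"ay":0,"az":0,"hand":1},{"x":0.001,"y":0,"z":0.063,"ax":0,"ay":0,"az":0,"hand":1},{"x":0.001,"y":0,"z":0.063,"ax":0,"ay":0,"az":0,"hand":1},{"x":0.001,"y":0,"z":0.063,"ax":0,"ay":0,"az":0,"hand":1}]}}

```text
clock: 16.83
tcp_pos: [0.6791, -0.0209, 0.0385]
orientation: [0.001, 0.036, 0.999, 0.0]
wrist_force: [0.2, -0.3, 0.1]
finger_gap: 0.085
```

Run:
```python
from h import *
to([.505,.284,.20],1.867)
```

```text
shift [ 0.1949  0.2919 -0.1618] turn [0.0024 0.0019 1.2034] deg 69.0 dist 0.386
```

Request:
{"method": "carry_out", "body": {"plan": [{"x":0,"y":0,"z":-0.03,"ax":0,"ay":0,"az":0,"hand":1},{"x":0,"y":0,"z":-0.07,"ax":0,"ay":0,"az":0,"hand":1},{"x":0,"y":0,"z":-0.11,"ax":0,"ay":0,"az":0,"hand":1},{"x":0,"y":0,"z":-0.15,"ax":0,"ay":0,"az":0,"hand":1},{"x":0.195,"y":0.292,"z":-0.162,"ax":0,"ay":0,"az":1.203,"hand":1},{"x":0.195,"y":0.292,"z":-0.162,"ax":0,"ay":0,"az":1.203,"hand":1},{"x":0.195,"y":0.292,"z":-0.162,"ax":0,"ay":0,"az":1.203,"hand":1},{"x":0.195,"y":0.292,"z":-0.162,"ax":0,"ay":0,"az":1.203,"hand":1},{"x":0.195,"y":0.292,"z":-0.162,"ax":0,"ay":0,"az":1.203,"hand":1},{"x":0.195,"y":0.292,"z":-0.162,"ax":0,"ay":0,"az":1.203,"hand":1},{"x":0.195,"y":0.292,"z":-0.162,"ax":0,"ay":0,"az":1.203,"hand":1},{"x":0.195,"y":0.292,"z":-0.162,"ax":0,"ay":0,"az":1.203,"hand":1}]}}

```text
clock: 17.83
tcp_pos: [0.5169, 0.2627, 0.1996]
orientation: [0.001, 0.502, 0.865, 0.001]
wrist_force: [0.5, -0.2, -0.2]
finger_gap: 0.0849
```

Run:
```python
from h import *
to([.5045,.2838,.15],1.867)
```

```text
shift [ 0.0245 -0.0005  0.0496] turn [0.0033 0.0005 0.223 ] deg 12.8 dist 0.055
```

Request:
{"method": "carry_out", "body": {"plan": [{"x":0.025,"y":0,"z":0,"ax":0.003,"ay":0,"az":0.223,"hand":1},{"x":0.025,"y":0,"z":0.02,"ax":0.003,"ay":0,"az":0.223,"hand":1},{"x":0.025,"y":0,"z":0.04,"ax":0.003,"ay":0,"az":0.223,"hand":1},{"x":0.025,"y":0,"z":0.05,"ax":0.003,"ay":0,"az":0.223,"hand":1},{"x":0.025,"y":0,"z":0.05,"ax":0.003,"ay":0,"az":0.223,"hand":1}]}}

```text
clock: 18.25
tcp_pos: [0.5028, 0.2839, 0.1471]
orientation: [-0.001, 0.595, 0.804, -0.002]
wrist_force: [0.1, 0.6, 0.2]
finger_gap: 0.0854
```

Run:
```python
from h import *
m=viewer.camera_model('wrist');im=snap('wrist','w11')
print(proj(m,(.508,.285,.075)))
to([.5045,.2838,.054],1.867)
```

```text
[322.97782054 217.21617399]
shift [-0.0003  0.0009  0.0946] turn [-0.0025  0.0006  0.0002] deg 0.1 dist 0.095
```

View pics/w11.png

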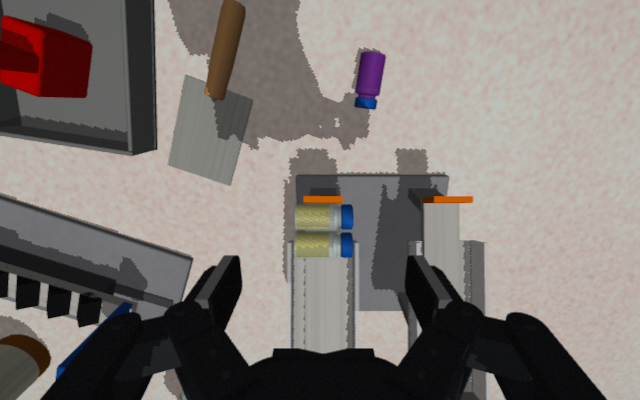

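The next vial has rolled to the stop, at (324,216), and one more lies behind it. I'll grip it the same way.

Request:
{"method": "carry_out", "body": {"plan": [{"x":0,"y":-0.001,"z":0.03,"ax":0,"ay":0,"az":0,"hand":1},{"x":0,"y":-0.001,"z":0.06,"ax":0,"ay":0,"az":0,"hand":1},{"x":0,"y":-0.001,"z":0.083,"ax":0,"ay":0,"az":0,"hand":1},{"x":0,"y":-0.001,"z":0.095,"ax":0,"ay":0,"az":0,"hand":1},{"x":0,"y":-0.001,"z":0.095,"ax":0,"ay":0,"az":0,"hand":1},{"x":0,"y":-0.001,"z":0.095,"ax":0,"ay":0,"az":0,"hand":1},{"x":0,"y":-0.001,"z":0.095,"ax":0,"ay":0,"az":0,"hand":0.3},{"x":0,"y":-0.001,"z":0.095,"ax":0,"ay":0,"az":0,"hand":0.3},{"x":0,"y":-0.001,"z":0.095,"ax":0,"ay":0,"az":0,"hand":0.3},{"x":0,"y":-0.001,"z":0.095,"ax":0,"ay":0,"az":0,"hand":0.3},{"x":0,"y":-0.001,"z":0.095,"ax":0,"ay":0,"az":0,"hand":0.3},{"x":0,"y":-0.001,"z":0.095,"ax":0,"ay":0,"az":0,"hand":0.3}]}}

```text
clock: 19.3
tcp_pos: [0.5036, 0.2838, 0.055]
orientation: [0.0, 0.595, 0.804, -0.0]
wrist_force: [-0.6, -0.5, 6.6]
finger_gap: 0.0453
```

Run:
```python
from h import *
to([.681,.0092,.20],3.07)
```

```text
shift [-0.3145  0.0895 -0.1447] turn [-3.000e-04  8.000e-04 -1.203e+00] deg 68.9 dist 0.358
```

Request:
{"method": "carry_out", "body": {"plan": [{"x":0,"y":0,"z":-0.025,"ax":0,"ay":0,"az":0,"hand":0.3},{"x":0,"y":0,"z":-0.06,"ax":0,"ay":0,"az":0,"hand":0.3},{"x":0,"y":0,"z":-0.1,"ax":0,"ay":0,"az":0,"hand":0.3},{"x":0,"y":0,"z":-0.14,"ax":0,"ay":0,"az":0,"hand":0.3},{"x":-0.315,"y":0.09,"z":-0.145,"ax":0,"ay":0,"az":-1.203,"hand":0.3},{"x":-0.315,"y":0.09,"z":-0.145,"ax":0,"ay":0,"az":-1.203,"hand":0.3},{"x":-0.315,"y":0.09,"z":-0.145,"ax":0,"ay":0,"az":-1.203,"hand":0.3},{"x":-0.315,"y":0.09,"z":-0.145,"ax":0,"ay":0,"az":-1.203,"hand":0.3},{"x":-0.315,"y":0.09,"z":-0.145,"ax":0,"ay":0,"az":-1.203,"hand":0.3},{"x":-0.315,"y":0.09,"z":-0.145,"ax":0,"ay":0,"az":-1.203,"hand":0.3},{"x":-0.315,"y":0.09,"z":-0.145,"ax":0,"ay":0,"az":-1.203,"hand":0.3},{"x":-0.315,"y":0.09,"z":-0.145,"ax":0,"ay":0,"az":-1.203,"hand":0.3}]}}

```text
clock: 20.3
tcp_pos: [0.6809, 0.0093, 0.2005]
orientation: [0.0, 0.146, 0.989, -0.0]
wrist_force: [1.0, -0.0, 0.1]
finger_gap: 0.0458
```

Run:
```python
from h import *
to([.681,.0092,.10],3.07)
```

```text
shift [-0.000e+00 -1.000e-04  1.005e-01] turn [-0.0004  0.0008 -0.2212] deg 12.7 dist 0.1
```

Request:
{"method": "carry_out", "body": {"plan": [{"x":0,"y":0,"z":0,"ax":0,"ay":0,"az":-0.221,"hand":0.3},{"x":0,"y":0,"z":0.03,"ax":0,"ay":0,"az":-0.221,"hand":0.3},{"x":0,"y":0,"z":0.06,"ax":0,"ay":0,"az":-0.221,"hand":0.3},{"x":0,"y":0,"z":0.085,"ax":0,"ay":0,"az":-0.221,"hand":0.3},{"x":0,"y":0,"z":0.1,"ax":0,"ay":0,"az":-0.221,"hand":0.3},{"x":0,"y":0,"z":0.1,"ax":0,"ay":0,"az":-0.221,"hand":0.3},{"x":0,"y":0,"z":0.1,"ax":0,"ay":0,"az":-0.221,"hand":0.3}]}}

```text
clock: 20.88
tcp_pos: [0.6801, 0.0094, 0.0997]
orientation: [-0.001, 0.036, 0.999, -0.0]
wrist_force: [-0.3, -0.4, 0.1]
finger_gap: 0.0456
```

Run:
```python
from h import *
m=viewer.camera_model('wrist');im=snap('wrist','w12')
print(onz(m,323,282,.12),status.get_state()['tcp_pos'])
to([.681,.0092,.038],3.07)
```

```text
[0.68106445 0.0111151  0.12      ] [0.68127599 0.0093661  0.1012418 ]
shift [ 0.0003 -0.0002  0.0632] turn [-0.0004  0.0012 -0.0001] deg 0.1 dist 0.063
```

View pics/w12.png

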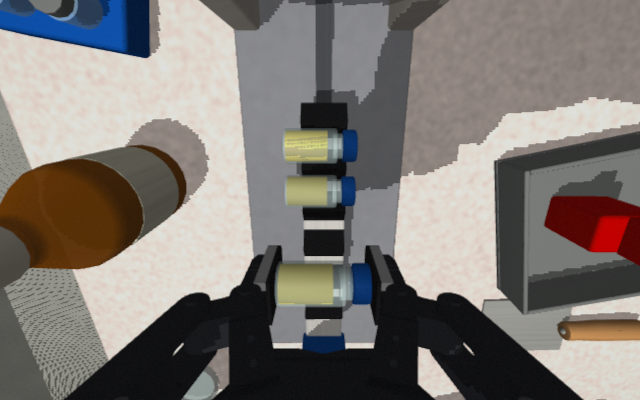

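Two vials are seated at rows 145 and 190. The free strip of the 0 cradle is at row 225, so I'll lower the third.

Request:
{"method": "carry_out", "body": {"plan": [{"x":0,"y":0,"z":0.02,"ax":0,"ay":0,"az":0,"hand":0.3},{"x":0,"y":0,"z":0.04,"ax":0,"ay":0,"az":0,"hand":0.3},{"x":0,"y":0,"z":0.053,"ax":0,"ay":0,"az":0,"hand":0.3},{"x":0,"y":0,"z":0.06,"ax":0,"ay":0,"az":0,"hand":0.3},{"x":0,"y":0,"z":0.063,"ax":0,"ay":0,"az":0,"hand":0.3},{"x":0,"y":0,"z":0.063,"ax":0,"ay":0,"az":0,"hand":0.3},{"x":0,"y":0,"z":0.063,"ax":0,"ay":0,"az":0,"hand":0.3},{"x":0,"y":0,"z":0.063,"ax":0,"ay":0,"az":0,"hand":1},{"x":0,"y":0,"z":0.063,"ax":0,"ay":0,"az":0,"hand":1},{"x":0,"y":0,"z":0.063,"ax":0,"ay":0,"az":0,"hand":1},{"x":0,"y":0,"z":0.063,"ax":0,"ay":0,"az":0,"hand":1},{"x":0,"y":0,"z":0.063,"ax":0,"ay":0,"az":0,"hand":1}]}}

```text
clock: 21.93
tcp_pos: [0.6815, 0.0093, 0.0385]
orientation: [0.001, 0.036, 0.999, -0.0]
wrist_force: [-0.1, -0.1, -0.6]
finger_gap: 0.0856
```

Run:
```python
from h import *
to([.5045,.2838,.20],1.867)
```

```text
shift [ 0.1959  0.261  -0.1619] turn [5.0000e-04 1.7000e-03 1.2029e+00] deg 68.9 dist 0.364
```

Request:
{"method": "carry_out", "body": {"plan": [{"x":0,"y":0,"z":-0.03,"ax":0,"ay":0,"az":0,"hand":1},{"x":0,"y":0,"z":-0.07,"ax":0,"ay":0,"az":0,"hand":1},{"x":0,"y":0,"z":-0.11,"ax":0,"ay":0,"az":0,"hand":1},{"x":0,"y":0,"z":-0.15,"ax":0,"ay":0,"az":0,"hand":1},{"x":0.196,"y":0.261,"z":-0.162,"ax":0,"ay":0,"az":1.203,"hand":1},{"x":0.196,"y":0.261,"z":-0.162,"ax":0,"ay":0,"az":1.203,"hand":1},{"x":0.196,"y":0.261,"z":-0.162,"ax":0,"ay":0,"az":1.203,"hand":1},{"x":0.196,"y":0.261,"z":-0.162,"ax":0,"ay":0,"az":1.203,"hand":1},{"x":0.196,"y":0.261,"z":-0.162,"ax":0,"ay":0,"az":1.203,"hand":1},{"x":0.196,"y":0.261,"z":-0.162,"ax":0,"ay":0,"az":1.203,"hand":1},{"x":0.196,"y":0.261,"z":-0.162,"ax":0,"ay":0,"az":1.203,"hand":1},{"x":0.196,"y":0.261,"z":-0.162,"ax":0,"ay":0,"az":1.203,"hand":1}]}}

```text
clock: 22.93
tcp_pos: [0.5043, 0.2835, 0.2004]
orientation: [0.001, 0.503, 0.864, 0.0]
wrist_force: [-0.3, 0.6, -0.4]
finger_gap: 0.0854
```

Run:
```python
from h import *
to([.5045,.2838,.15],1.867)
```

```text
shift [0.0002 0.0003 0.0504] turn [0.0017 0.0011 0.2204] deg 12.6 dist 0.05
```

Request:
{"method": "carry_out", "body": {"plan": [{"x":0,"y":0,"z":0,"ax":0,"ay":0,"az":0.22,"hand":1},{"x":0,"y":0,"z":0.02,"ax":0,"ay":0,"az":0.22,"hand":1},{"x":0,"y":0,"z":0.04,"ax":0,"ay":0,"az":0.22,"hand":1},{"x":0,"y":0,"z":0.05,"ax":0,"ay":0,"az":0.22,"hand":1},{"x":0,"y":0,"z":0.05,"ax":0,"ay":0,"az":0.22,"hand":1}]}}

```text
clock: 23.35
tcp_pos: [0.5025, 0.2828, 0.1478]
orientation: [-0.0, 0.595, 0.804, -0.002]
wrist_force: [-0.4, 0.1, -0.6]
finger_gap: 0.0854
```

Run:
```python
from h import *
m=viewer.camera_model('wrist');im=snap('wrist','w13')
print(proj(m,(.508,.285,.075)))
to([.5045,.2838,.054],1.867)
```

```text
[324.14016927 217.38631916]
shift [0.0006 0.0014 0.0953] turn [-0.0011  0.0011  0.0006] deg 0.1 dist 0.095
```

View pics/w13.png

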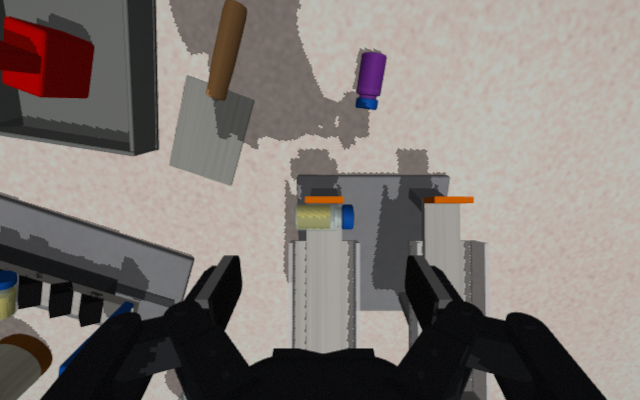

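The last vial is at the stop, at (325,216). I'll grip it.

Request:
{"method": "carry_out", "body": {"plan": [{"x":0.001,"y":0,"z":0.03,"ax":0,"ay":0,"az":0,"hand":1},{"x":0.001,"y":0,"z":0.06,"ax":0,"ay":0,"az":0,"hand":1},{"x":0.001,"y":0,"z":0.083,"ax":0,"ay":0,"az":0,"hand":1},{"x":0.001,"y":0,"z":0.095,"ax":0,"ay":0,"az":0,"hand":1},{"x":0.001,"y":0,"z":0.095,"ax":0,"ay":0,"az":0,"hand":1},{"x":0.001,"y":0,"z":0.095,"ax":0,"ay":0,"az":0,"hand":1},{"x":0.001,"y":0,"z":0.095,"ax":0,"ay":0,"az":0,"hand":0.3},{"x":0.001,"y":0,"z":0.095,"ax":0,"ay":0,"az":0,"hand":0.3},{"x":0.001,"y":0,"z":0.095,"ax":0,"ay":0,"az":0,"hand":0.3},{"x":0.001,"y":0,"z":0.095,"ax":0,"ay":0,"az":0,"hand":0.3},{"x":0.001,"y":0,"z":0.095,"ax":0,"ay":0,"az":0,"hand":0.3},{"x":0.001,"y":0,"z":0.095,"ax":0,"ay":0,"az":0,"hand":0.3}]}}

```text
clock: 24.4
tcp_pos: [0.5041, 0.2841, 0.0558]
orientation: [0.001, 0.595, 0.804, 0.0]
wrist_force: [-0.6, -1.1, 6.7]
finger_gap: 0.0453
```

Run:
```python
from h import *
to([.6832,.0395,.20],3.07)
```

```text
shift [-0.2865  0.0999 -0.1437] turn [ 7.0000e-04  1.9000e-03 -1.2024e+00] deg 68.9 dist 0.336
```

Request:
{"method": "carry_out", "body": {"plan": [{"x":0,"y":0,"z":-0.025,"ax":0,"ay":0,"az":0,"hand":0.3},{"x":0,"y":0,"z":-0.06,"ax":0,"ay":0,"az":0,"hand":0.3},{"x":0,"y":0,"z":-0.1,"ax":0,"ay":0,"az":0,"hand":0.3},{"x":0,"y":0,"z":-0.14,"ax":0,"ay":0,"az":0,"hand":0.3},{"x":-0.286,"y":0.1,"z":-0.144,"ax":0,"ay":0,"az":-1.202,"hand":0.3},{"x":-0.286,"y":0.1,"z":-0.144,"ax":0,"ay":0,"az":-1.202,"hand":0.3},{"x":-0.286,"y":0.1,"z":-0.144,"ax":0,"ay":0,"az":-1.202,"hand":0.3},{"x":-0.286,"y":0.1,"z":-0.144,"ax":0,"ay":0,"az":-1.202,"hand":0.3},{"x":-0.286,"y":0.1,"z":-0.144,"ax":0,"ay":0,"az":-1.202,"hand":0.3},{"x":-0.286,"y":0.1,"z":-0.144,"ax":0,"ay":0,"az":-1.202,"hand":0.3},{"x":-0.286,"y":0.1,"z":-0.144,"ax":0,"ay":0,"az":-1.202,"hand":0.3},{"x":-0.286,"y":0.1,"z":-0.144,"ax":0,"ay":0,"az":-1.202,"hand":0.3}]}}

```text
clock: 25.4
tcp_pos: [0.6856, 0.0351, 0.1999]
orientation: [0.002, 0.145, 0.989, -0.001]
wrist_force: [-0.3, -0.2, -0.7]
finger_gap: 0.0456
```

Run:
```python
from h import *
to([.6832,.0395,.10],3.07)
```

```text
shift [0.004  0.0036 0.0999] turn [-0.0014  0.0036 -0.2187] deg 12.5 dist 0.1
```

Request:
{"method": "carry_out", "body": {"plan": [{"x":0.004,"y":0.004,"z":0,"ax":0,"ay":0.003,"az":-0.219,"hand":0.3},{"x":0.004,"y":0.004,"z":0.03,"ax":0,"ay":0.003,"az":-0.219,"hand":0.3},{"x":0.004,"y":0.004,"z":0.06,"ax":0,"ay":0.003,"az":-0.219,"hand":0.3},{"x":0.004,"y":0.004,"z":0.085,"ax":0,"ay":0.003,"az":-0.219,"hand":0.3},{"x":0.004,"y":0.004,"z":0.1,"ax":0,"ay":0.003,"az":-0.219,"hand":0.3},{"x":0.004,"y":0.004,"z":0.1,"ax":0,"ay":0.003,"az":-0.219,"hand":0.3},{"x":0.004,"y":0.004,"z":0.1,"ax":0,"ay":0.003,"az":-0.219,"hand":0.3}]}}

```text
clock: 25.98
tcp_pos: [0.6824, 0.04, 0.0991]
orientation: [-0.001, 0.036, 0.999, -0.001]
wrist_force: [0.1, -0.2, 0.3]
finger_gap: 0.0455
```

Run:
```python
from h import *
m=viewer.camera_model('wrist');im=snap('wrist','w14')
print(status.get_state()['tcp_pos'])
to([.6832,.0395,.038],3.07)
```

```text
[0.68360759 0.0399316  0.10062452]
shift [ 0.0004 -0.0004  0.0626] turn [-0.0015  0.001   0.0003] deg 0.1 dist 0.063
```

View pics/w14.png

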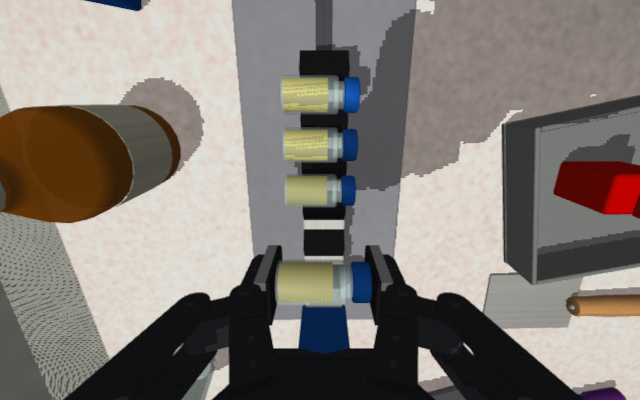

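Three vials are seated, and the strip of the +30 cradle is at row 225. I'll lower the fourth.

Request:
{"method": "carry_out", "body": {"plan": [{"x":0,"y":0,"z":0.02,"ax":0,"ay":0,"az":0,"hand":0.3},{"x":0,"y":0,"z":0.04,"ax":0,"ay":0,"az":0,"hand":0.3},{"x":0,"y":0,"z":0.053,"ax":0,"ay":0,"az":0,"hand":0.3},{"x":0,"y":0,"z":0.06,"ax":0,"ay":0,"az":0,"hand":0.3},{"x":0,"y":0,"z":0.062,"ax":0,"ay":0,"az":0,"hand":0.3},{"x":0,"y":0,"z":0.062,"ax":0,"ay":0,"az":0,"hand":0.3},{"x":0,"y":0,"z":0.062,"ax":0,"ay":0,"az":0,"hand":0.3},{"x":0,"y":0,"z":0.062,"ax":0,"ay":0,"az":0,"hand":1},{"x":0,"y":0,"z":0.062,"ax":0,"ay":0,"az":0,"hand":1},{"x":0,"y":0,"z":0.062,"ax":0,"ay":0,"az":0,"hand":1},{"x":0,"y":0,"z":0.062,"ax":0,"ay":0,"az":0,"hand":1},{"x":0,"y":0,"z":0.062,"ax":0,"ay":0,"az":0,"hand":1}]}}

```text
clock: 27.03
tcp_pos: [0.6838, 0.0398, 0.0389]
orientation: [0.001, 0.036, 0.999, -0.001]
wrist_force: [-0.8, 0.2, -0.4]
finger_gap: 0.0858
```

Run:
```python
from h import *
to([.683,.04,.20],3.07)
to([.692,.165,.20],3.07)
to([.692,.165,.20],-.072)
```

```text
shift [ 6.000e-04 -1.000e-04 -1.611e-01] turn [-0.0015  0.0014  0.0003] deg 0.1 dist 0.161
shift [ 0.0005  0.1252 -0.1613] turn [-0.0015  0.0014  0.0003] deg 0.1 dist 0.204
shift [ 0.0005  0.1252 -0.1613] turn [-2.2000e-03 -2.3000e-03 -3.1409e+00] deg 180.0 dist 0.204
```

Request:
{"method": "carry_out", "body": {"plan": [{"x":0,"y":0,"z":-0.03,"ax":0,"ay":0,"az":0,"hand":1},{"x":0,"y":0,"z":-0.07,"ax":0,"ay":0,"az":0,"hand":1},{"x":0,"y":0,"z":-0.11,"ax":0,"ay":0,"az":0,"hand":1},{"x":0,"y":0,"z":-0.15,"ax":0,"ay":0,"az":0,"hand":1},{"x":0,"y":0.04,"z":-0.161,"ax":0,"ay":0,"az":0,"hand":0},{"x":0,"y":0.08,"z":-0.161,"ax":0,"ay":0,"az":0,"hand":0},{"x":0,"y":0.12,"z":-0.161,"ax":0,"ay":0,"az":0,"hand":0},{"x":0,"y":0.125,"z":-0.161,"ax":0,"ay":0,"az":0,"hand":0},{"x":0,"y":0.125,"z":-0.161,"ax":0,"ay":0,"az":0,"hand":0},{"x":0,"y":0.125,"z":-0.161,"ax":0,"ay":0,"az":0,"hand":0}]}}

```text
clock: 27.87
tcp_pos: [0.6922, 0.1651, 0.1993]
orientation: [0.0, 0.035, 0.999, -0.001]
wrist_force: [0.3, -0.4, -0.2]
finger_gap: 0.0121
```

Run:
```python
from h import *
m=viewer.camera_model('wrist');im=snap('wrist','w15');np.save('w15.npy',m,allow_pickle=True)
snap('side','s15')
to([.692,.165,.09],3.07)
im=cv2.imread('pics/s15.png');cv2.imwrite('pics/s15b.png',cv2.resize(im[140:300,180:380],None,fx=3.5,fy=3.5))
```

```text
shift [0.0006 0.0017 0.1094] turn [-0.002   0.0008 -0.0009] deg 0.1 dist 0.109
```

View pics/w15.png

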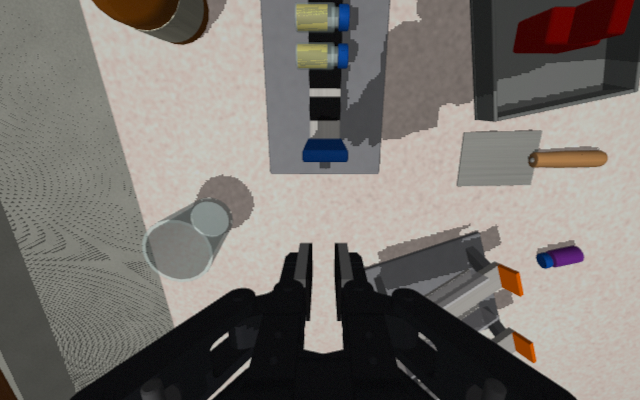

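View pics/s15b.png

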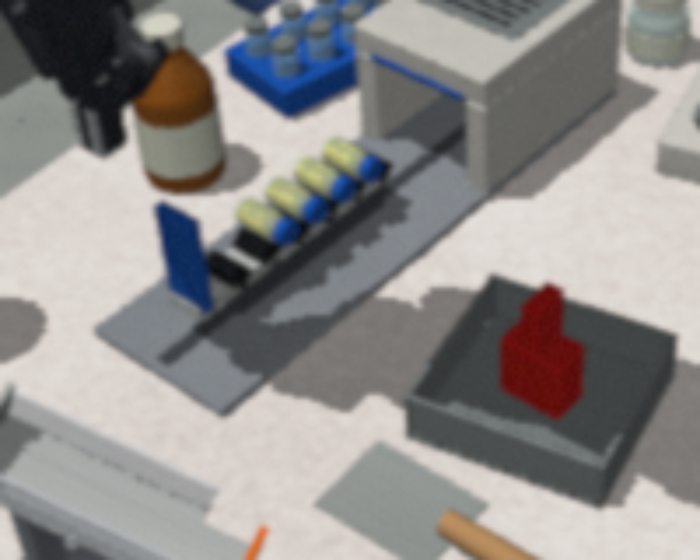

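Run:
```python
from h import *
m=np.load('w15.npy',allow_pickle=True).item()
im=cv2.imread('pics/w15.png')
print(im[132:168,326]); print(onz(m,325.5,162,.12))
```

```text
[[95 98 99]
 [95 99 99]
 [94 97 99]
 [95 97 99]
 [94 97 99]
 [94 97 98]
 [84 74 68]
 [67 39 25]
 [61 27  5]
 [61 26  5]
 [62 29  5]
 [63 29  6]
 [62 27  3]
 [61 26  5]
 [61 25  2]
 [62 28  5]
 [63 30  5]
 [65 28  6]
 [85 40  9]
 [90 42 10]
 [93 44  7]
 [92 43  7]
 [90 43  5]
 [90 42  5]
 [90 42  8]
 [89 41  9]
 [88 40  6]
 [88 40  8]
 [84 39  8]
 [73 32  9]
 [70 61 58]
 [70 67 66]
 [70 68 66]
 [70 67 65]
 [70 68 66]
 [69 67 65]]
[0.68844317 0.12634524 0.12      ]
```

Request:
{"method": "carry_out", "body": {"plan": [{"x":0.002,"y":0.002,"z":0.03,"ax":0,"ay":0,"az":0,"hand":0},{"x":0.002,"y":0.002,"z":0.06,"ax":0,"ay":0,"az":0,"hand":0},{"x":0.002,"y":0.002,"z":0.09,"ax":0,"ay":0,"az":0,"hand":0},{"x":0.002,"y":0.002,"z":0.11,"ax":0,"ay":0,"az":0,"hand":0},{"x":0.002,"y":0.002,"z":0.112,"ax":0,"ay":0,"az":0,"hand":0},{"x":0.002,"y":-0.015,"z":0.112,"ax":0,"ay":0,"az":0,"hand":0},{"x":0.002,"y":-0.022,"z":0.112,"ax":0,"ay":0,"az":0,"hand":0},{"x":0.002,"y":-0.03,"z":0.112,"ax":0,"ay":0,"az":0,"hand":0},{"x":0.002,"y":-0.04,"z":0.112,"ax":0,"ay":0,"az":0,"hand":0},{"x":0.002,"y":-0.05,"z":0.112,"ax":0,"ay":0,"az":0,"hand":0},{"x":0.002,"y":-0.06,"z":0.112,"ax":0,"ay":0,"az":0,"hand":0}]}}

```text
clock: 28.88
tcp_pos: [0.6872, 0.1027, 0.0893]
orientation: [0.002, 0.036, 0.999, -0.001]
wrist_force: [1.0, 3.7, 1.5]
finger_gap: -0.0002
```

Run:
```python
from h import *
snap('side','s16')
im=cv2.imread('pics/s16.png');cv2.imwrite('pics/s16b.png',cv2.resize(im[140:300,180:380],None,fx=3.5,fy=3.5))
to([.6752,-.062,.087],3.07)
```

```text
shift [-0.0004 -0.1628  0.0026] turn [-0.0034  0.0032 -0.0028] deg 0.3 dist 0.163
```

View pics/s16b.png

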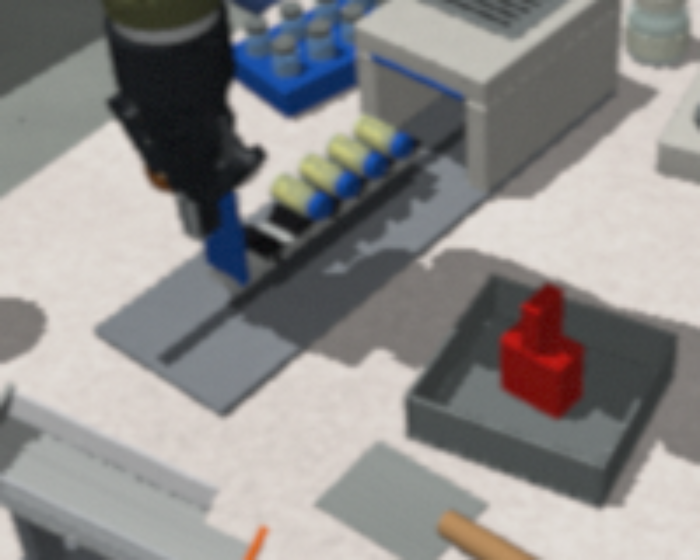

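Request:
{"method": "carry_out", "body": {"plan": [{"x":0,"y":-0.014,"z":0.002,"ax":0,"ay":0,"az":0,"hand":0},{"x":0,"y":-0.028,"z":0.002,"ax":0,"ay":0,"az":0,"hand":0},{"x":0,"y":-0.042,"z":0.002,"ax":0,"ay":0,"az":0,"hand":0},{"x":0,"y":-0.056,"z":0.002,"ax":0,"ay":0,"az":0,"hand":0},{"x":0,"y":-0.07,"z":0.002,"ax":0,"ay":0,"az":0,"hand":0},{"x":0,"y":-0.084,"z":0.002,"ax":0,"ay":0,"az":0,"hand":0},{"x":0,"y":-0.098,"z":0.002,"ax":0,"ay":0,"az":0,"hand":0},{"x":0,"y":-0.112,"z":0.002,"ax":0,"ay":0,"az":0,"hand":0},{"x":0,"y":-0.126,"z":0.002,"ax":0,"ay":0,"az":0,"hand":0},{"x":0,"y":-0.136,"z":0.002,"ax":0,"ay":0,"az":0,"hand":0},{"x":0,"y":-0.144,"z":0.002,"ax":0,"ay":0,"az":0,"hand":0},{"x":0,"y":-0.15,"z":0.002,"ax":0,"ay":0,"az":0,"hand":0}]}}

```text
clock: 29.93
tcp_pos: [0.6754, -0.0506, 0.0872]
orientation: [0.001, 0.038, 0.999, -0.002]
wrist_force: [1.4, 1.9, 0.8]
finger_gap: 0.0004
```

Run:
```python
from h import *
snap('side','s17')
im=cv2.imread('pics/s17.png');cv2.imwrite('pics/s17b.png',cv2.resize(im[140:300,180:380],None,fx=3.5,fy=3.5))
print(status.get_state()['wrist_force'])
to([.6752,-.066,.087],3.07)
```

```text
[ 0.23129931 -0.76914652 -0.45411961]
shift [-0.001  -0.0144  0.0002] turn [-0.0047  0.0022 -0.0045] deg 0.4 dist 0.014
```

View pics/s17b.png

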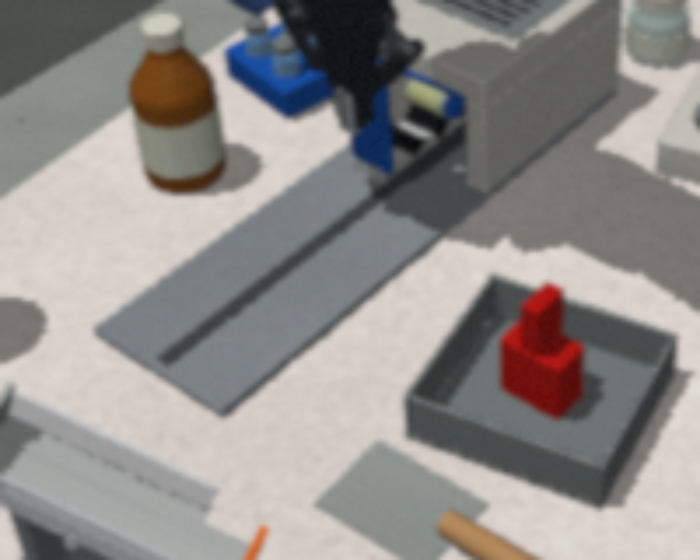

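Request:
{"method": "carry_out", "body": {"plan": [{"x":-0.001,"y":-0.004,"z":0,"ax":0,"ay":0,"az":0,"hand":0},{"x":-0.001,"y":-0.008,"z":0,"ax":0,"ay":0,"az":0,"hand":0},{"x":-0.001,"y":-0.012,"z":0,"ax":0,"ay":0,"az":0,"hand":0},{"x":-0.001,"y":-0.015,"z":0,"ax":0,"ay":0,"az":0,"hand":0},{"x":-0.001,"y":-0.017,"z":0,"ax":0,"ay":0,"az":0,"hand":0},{"x":-0.001,"y":-0.018,"z":0,"ax":0,"ay":0,"az":0,"hand":0},{"x":-0.001,"y":-0.018,"z":0,"ax":0,"ay":0,"az":0,"hand":0}]}}

```text
clock: 30.57
tcp_pos: [0.6745, -0.0637, 0.0869]
orientation: [0.001, 0.036, 0.999, 0.002]
wrist_force: [0.6, 18.4, 2.1]
finger_gap: -0.0003
```

The carriage met its end stop, with 18 N against 2 N while sliding. I'll back off, rise and go to look over the keypad.

Run:
```python
from h import *
to([.456,-.33,.25],3.07)
```

```text
shift [ 0.1988 -0.2804 -0.1646] turn [0.0048 0.0011 0.0001] deg 0.3 dist 0.381
```

Request:
{"method": "carry_out", "body": {"plan": [{"x":0,"y":0.015,"z":0,"ax":0,"ay":0,"az":0,"hand":0},{"x":0,"y":0.03,"z":0,"ax":0,"ay":0,"az":0,"hand":0},{"x":0,"y":0.03,"z":-0.04,"ax":0,"ay":0,"az":0,"hand":0},{"x":0,"y":0.03,"z":-0.08,"ax":0,"ay":0,"az":0,"hand":0},{"x":0,"y":0.03,"z":-0.12,"ax":0,"ay":0,"az":0,"hand":0},{"x":0,"y":0.03,"z":-0.15,"ax":0,"ay":0,"az":0,"hand":0},{"x":0,"y":0.03,"z":-0.165,"ax":0,"ay":0,"az":0,"hand":0}]}}

```text
clock: 31.15
tcp_pos: [0.6779, -0.0348, 0.2577]
orientation: [0.004, 0.036, 0.999, 0.001]
wrist_force: [0.9, 0.7, -0.9]
finger_gap: -0.0
```

Run:
```python
from h import *
np.set_printoptions(precision=4,suppress=True)
m=viewer.camera_model('wrist');im=snap('wrist','w18');np.save('w18.npy',m,allow_pickle=True)
print(m['T'])
to([.456,-.33,.25],3.07)
```

```text
[[-0.9975  0.0635  0.0307  0.6717]
 [ 0.07    0.9446  0.3207 -0.1173]
 [-0.0087  0.3221 -0.9467  0.3996]
 [ 0.      0.      0.      1.    ]]
shift [ 0.2011 -0.3102  0.0064] turn [0.0025 0.0108 0.0004] deg 0.6 dist 0.37
```

View pics/w18.png

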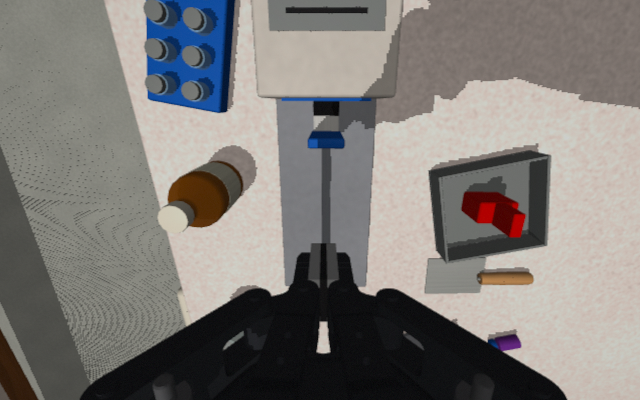

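Run:
```python
from h import *
m=np.load('w18.npy',allow_pickle=True).item()
im=cv2.imread('pics/w18.png'); print([tuple(x) for x in im[90:152,326:327].reshape(-1,3)])
print(onz(m,326,147,.12),onz(m,326,139,.12),onz(m,326,97.5,.115))
```

```text
[(np.uint8(169), np.uint8(180), np.uint8(188)), (np.uint8(168), np.uint8(179), np.uint8(188)), (np.uint8(168), np.uint8(179), np.uint8(187)), (np.uint8(169), np.uint8(180), np.uint8(188)), (np.uint8(164), np.uint8(174), np.uint8(182)), (np.uint8(151), np.uint8(161), np.uint8(168)), (np.uint8(132), np.uint8(142), np.uint8(147)), (np.uint8(103), np.uint8(94), np.uint8(91)), (np.uint8(152), np.uint8(81), np.uint8(39)), (np.uint8(164), np.uint8(81), np.uint8(20)), (np.uint8(147), np.uint8(72), np.uint8(20)), (np.uint8(74), np.uint8(36), np.uint8(16)), (np.uint8(19), np.uint8(17), np.uint8(17)), (np.uint8(17), np.uint8(17), np.uint8(17)), (np.uint8(18), np.uint8(17), np.uint8(17)), (np.uint8(17), np.uint8(14), np.uint8(15)), (np.uint8(16), np.uint8(15), np.uint8(15)), (np.uint8(17), np.uint8(17), np.uint8(19)), (np.uint8(17), np.uint8(15), np.uint8(17)), (np.uint8(17), np.uint8(17), np.uint8(18)), (np.uint8(20), np.uint8(18), np.uint8(18)), (np.uint8(18), np.uint8(16), np.uint8(17)), (np.uint8(15), np.uint8(15), np.uint8(16)), (np.uint8(18), np.uint8(17), np.uint8(18)), (np.uint8(17), np.
[... 1095 characters left out ...]
t8(37), np.uint8(8)), (np.uint8(92), np.uint8(43), np.uint8(8)), (np.uint8(96), np.uint8(45), np.uint8(4)), (np.uint8(97), np.uint8(47), np.uint8(11)), (np.uint8(96), np.uint8(46), np.uint8(7)), (np.uint8(95), np.uint8(45), np.uint8(11)), (np.uint8(94), np.uint8(43), np.uint8(9)), (np.uint8(92), np.uint8(43), np.uint8(6)), (np.uint8(93), np.uint8(44), np.uint8(8)), (np.uint8(82), np.uint8(38), np.uint8(7)), (np.uint8(68), np.uint8(50), np.uint8(44)), (np.uint8(69), np.uint8(65), np.uint8(63)), (np.uint8(70), np.uint8(68), np.uint8(66)), (np.uint8(70), np.uint8(67), np.uint8(67))]
[ 0.6740885  -0.07616608  0.12      ] [ 0.67357942 -0.08377985  0.12      ] [ 0.67106621 -0.12128008  0.115     ]
```

Request:
{"method": "carry_out", "body": {"plan": [{"x":0.201,"y":-0.31,"z":0.006,"ax":0,"ay":0.01,"az":0,"hand":0},{"x":0.201,"y":-0.31,"z":0.006,"ax":0,"ay":0.01,"az":0,"hand":0},{"x":0.201,"y":-0.31,"z":0.006,"ax":0,"ay":0.01,"az":0,"hand":0},{"x":0.201,"y":-0.31,"z":0.006,"ax":0,"ay":0.01,"az":0,"hand":0},{"x":0.201,"y":-0.31,"z":0.006,"ax":0,"ay":0.01,"az":0,"hand":0},{"x":0.201,"y":-0.31,"z":0.006,"ax":0,"ay":0.01,"az":0,"hand":0},{"x":0.201,"y":-0.31,"z":0.006,"ax":0,"ay":0.01,"az":0,"hand":0},{"x":0.201,"y":-0.31,"z":0.006,"ax":0,"ay":0.01,"az":0,"hand":0},{"x":0.201,"y":-0.31,"z":0.006,"ax":0,"ay":0.01,"az":0,"hand":0},{"x":0.201,"y":-0.31,"z":0.006,"ax":0,"ay":0.01,"az":0,"hand":0},{"x":0.201,"y":-0.31,"z":0.006,"ax":0,"ay":0.01,"az":0,"hand":0},{"x":0.201,"y":-0.31,"z":0.006,"ax":0,"ay":0.01,"az":0,"hand":0}]}}

```text
clock: 32.2
tcp_pos: [0.4559, -0.3297, 0.2498]
orientation: [0.0, 0.036, 0.999, 0.001]
wrist_force: [0.2, 0.7, -1.4]
finger_gap: -0.0002
```

The handle's front stands about 37 mm before the hood, so the carriage is fully in. Next I'll measure the keys.

Run:
```python
from h import *
np.set_printoptions(precision=4,suppress=True)
m=viewer.camera_model('wrist');im=snap('wrist','w19');np.save('w19.npy',m,allow_pickle=True)
hsv=cv2.cvtColor(im,cv2.COLOR_RGB2HSV)
for k,(a,b) in dict(yellow=(22,38),green=(50,85),blue=(100,130),red=(0,8)).items():
    mk=cv2.inRange(hsv,(a,130,60),(b,255,255))
    n,_,st,ce=cv2.connectedComponentsWithStats(mk)
    for i in range(1,n):
        if st[i,4]>150: print(k,st[i],ce[i],onz(m,*ce[i],.057))
```

```text
yellow [297 213  21  22 371] [307.0863 223.5472] [ 0.4814 -0.2683  0.057 ]
green [283 170  23  21 366] [293.8907 180.1831] [ 0.4922 -0.3259  0.057 ]
blue [331 157  23  23 404] [341.802  168.1089] [ 0.4339 -0.3366  0.057 ]
blue [  40  224   62   95 1933] [ 66.5717 269.6084] [ 0.8096 -0.2241  0.057 ]
red [342 202  22  22 369] [352.5827 212.8916] [ 0.4233 -0.2787  0.057 ]
```

View pics/w19.png

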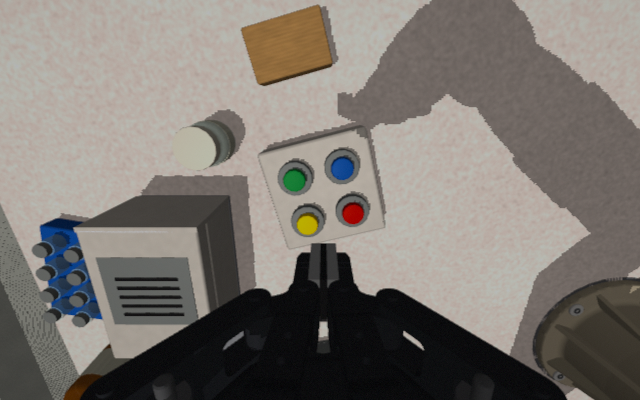

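Run:
```python
from h import *
to([.481,-.268,.08],3.07)
to([.481,-.268,.047],3.07)
```

```text
shift [-0.0202  0.0622  0.1701] turn [0.0029 0.0002 0.0011] deg 0.2 dist 0.182
shift [-0.0202  0.0621  0.2031] turn [0.0029 0.0002 0.0011] deg 0.2 dist 0.213
```

Request:
{"method": "carry_out", "body": {"plan": [{"x":-0.02,"y":0.062,"z":0.05,"ax":0.003,"ay":0,"az":0,"hand":0},{"x":-0.02,"y":0.062,"z":0.05,"ax":0.003,"ay":0,"az":0,"hand":0},{"x":-0.02,"y":0.062,"z":0.09,"ax":0.003,"ay":0,"az":0,"hand":0},{"x":-0.02,"y":0.062,"z":0.13,"ax":0.003,"ay":0,"az":0,"hand":0},{"x":-0.02,"y":0.062,"z":0.16,"ax":0.003,"ay":0,"az":0,"hand":0},{"x":-0.02,"y":0.062,"z":0.17,"ax":0.003,"ay":0,"az":0,"hand":0},{"x":-0.02,"y":0.062,"z":0.17,"ax":0.003,"ay":0,"az":0,"hand":0}]}}

```text
clock: 32.83
tcp_pos: [0.4795, -0.2654, 0.0773]
orientation: [-0.002, 0.034, 0.999, 0.002]
wrist_force: [0.1, -0.2, -0.4]
finger_gap: -0.0002
```

Run:
```python
from h import *
snap('wrist','w20')
to([.481,-.268,.047],3.07)
```

```text
shift [-0.0003 -0.0012  0.0326] turn [ 0.001  -0.0017  0.003 ] deg 0.2 dist 0.033
```

View pics/w20.png

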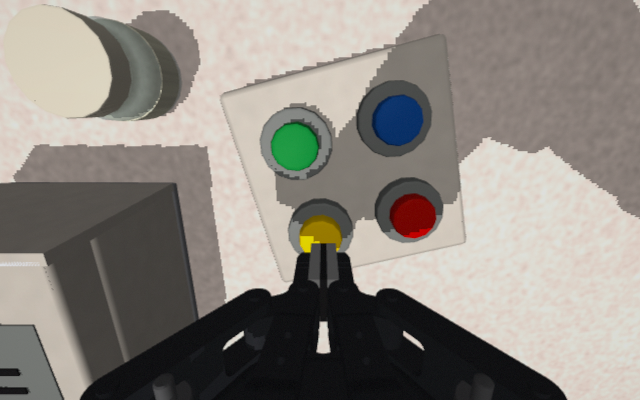

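The fingertips are right above the yellow key at (322,240) and clear of the red one, so I'll press.

Request:
{"method": "carry_out", "body": {"plan": [{"x":0,"y":-0.001,"z":0.01,"ax":0,"ay":0,"az":0,"hand":0},{"x":0,"y":-0.001,"z":0.018,"ax":0,"ay":0,"az":0,"hand":0},{"x":0,"y":-0.001,"z":0.024,"ax":0,"ay":0,"az":0,"hand":0},{"x":0,"y":-0.001,"z":0.028,"ax":0,"ay":0,"az":0,"hand":0},{"x":0,"y":-0.001,"z":0.031,"ax":0,"ay":0,"az":0,"hand":0},{"x":0,"y":-0.001,"z":0.033,"ax":0,"ay":0,"az":0,"hand":0},{"x":0,"y":-0.001,"z":0.033,"ax":0,"ay":0,"az":0,"hand":0},{"x":0,"y":-0.001,"z":0.033,"ax":0,"ay":0,"az":0,"hand":0}]}}

```text
clock: 33.55
tcp_pos: [0.4818, -0.2686, 0.0507]
orientation: [0.001, 0.034, 0.999, -0.001]
wrist_force: [-5.0, 4.5, 25.2]
finger_gap: -0.0001
```

Run:
```python
from h import *
snap('wrist','w21')
print(status.get_state()['tcp_pos'],status.get_state()['wrist_force'])
to([.434,-.337,.08],3.07)
```

```text
[ 0.48180774 -0.26859361  0.05068445] [-4.96884223  3.67332399 24.9164917 ]
shift [ 0.0429 -0.0716 -0.0293] turn [-0.0012  0.002   0.0029] deg 0.2 dist 0.088
```

View pics/w21.png

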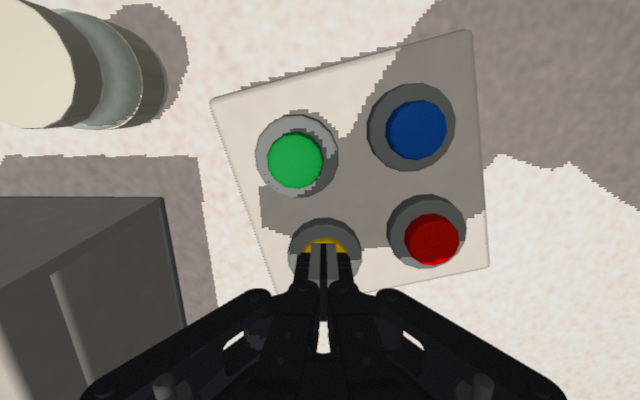

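Yellow is bottomed, with the tip at 50.7 mm and 25 N. Next is blue.

Request:
{"method": "carry_out", "body": {"plan": [{"x":0,"y":0,"z":-0.02,"ax":0,"ay":0,"az":0,"hand":0},{"x":0,"y":0,"z":-0.04,"ax":0,"ay":0,"az":0,"hand":0},{"x":0,"y":0,"z":-0.045,"ax":0,"ay":0,"az":0,"hand":0},{"x":0.043,"y":-0.072,"z":-0.045,"ax":0,"ay":0,"az":0.003,"hand":0},{"x":0.043,"y":-0.072,"z":-0.045,"ax":0,"ay":0,"az":0.003,"hand":0},{"x":0.043,"y":-0.072,"z":-0.035,"ax":0,"ay":0,"az":0.003,"hand":0},{"x":0.043,"y":-0.072,"z":-0.029,"ax":0,"ay":0,"az":0.003,"hand":0},{"x":0.043,"y":-0.072,"z":-0.029,"ax":0,"ay":0,"az":0.003,"hand":0}]}}

```text
clock: 34.27
tcp_pos: [0.4326, -0.3365, 0.0777]
orientation: [-0.0, 0.037, 0.999, 0.001]
wrist_force: [1.3, 0.2, -0.2]
finger_gap: -0.0004
```

Run:
```python
from h import *
snap('wrist','w22')
to([.434,-.337,.047],3.07)
```

```text
shift [-0.0009 -0.0008  0.0313] turn [ 0.0012 -0.0001 -0.0002] deg 0.1 dist 0.031
```

View pics/w22.png

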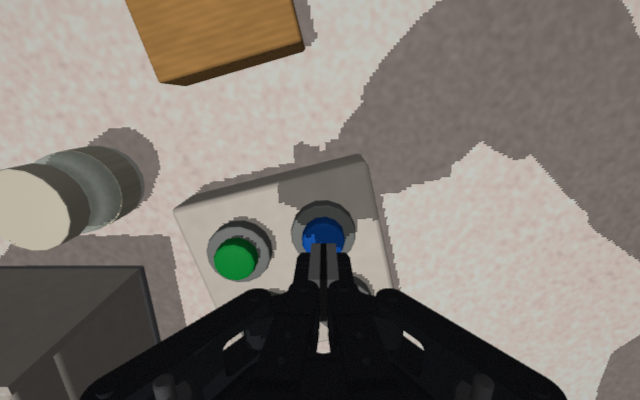

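Request:
{"method": "carry_out", "body": {"plan": [{"x":-0.001,"y":0,"z":0.01,"ax":0,"ay":0,"az":0,"hand":0},{"x":-0.001,"y":0,"z":0.018,"ax":0,"ay":0,"az":0,"hand":0},{"x":-0.001,"y":0,"z":0.024,"ax":0,"ay":0,"az":0,"hand":0},{"x":-0.001,"y":0,"z":0.028,"ax":0,"ay":0,"az":0,"hand":0},{"x":-0.001,"y":0,"z":0.031,"ax":0,"ay":0,"az":0,"hand":0},{"x":-0.001,"y":0,"z":0.032,"ax":0,"ay":0,"az":0,"hand":0},{"x":-0.001,"y":0,"z":0.032,"ax":0,"ay":0,"az":0,"hand":0},{"x":-0.001,"y":0,"z":0.032,"ax":0,"ay":0,"az":0,"hand":0}]}}

```text
clock: 34.98
tcp_pos: [0.4347, -0.3353, 0.0505]
orientation: [0.001, 0.035, 0.999, 0.0]
wrist_force: [-7.9, 10.8, 34.5]
finger_gap: 0.0004
```

Run:
```python
from h import *
to([.492,-.326,.08],3.07)
```

```text
shift [-0.0565  0.0133 -0.0294] turn [0.0005 0.0018 0.0013] deg 0.1 dist 0.065
```

Blue is bottomed at 50.5 mm. Next is green.

Request:
{"method": "carry_out", "body": {"plan": [{"x":0,"y":0,"z":-0.02,"ax":0,"ay":0,"az":0,"hand":0},{"x":0,"y":0,"z":-0.04,"ax":0,"ay":0,"az":0,"hand":0},{"x":0,"y":0,"z":-0.045,"ax":0,"ay":0,"az":0,"hand":0},{"x":-0.0565,"y":0.0133,"z":-0.045,"ax":0,"ay":0,"az":0,"hand":0},{"x":-0.0565,"y":0.0133,"z":-0.045,"ax":0,"ay":0,"az":0,"hand":0},{"x":-0.0565,"y":0.0133,"z":-0.035,"ax":0,"ay":0,"az":0,"hand":0},{"x":-0.0565,"y":0.0133,"z":-0.029,"ax":0,"ay":0,"az":0,"hand":0},{"x":-0.0565,"y":0.0133,"z":-0.029,"ax":0,"ay":0,"az":0,"hand":0}]}}

```text
clock: 35.65
tcp_pos: [0.49, -0.3243, 0.0765]
orientation: [-0.001, 0.035, 0.999, 0.002]
wrist_force: [-0.9, 0.2, -0.3]
finger_gap: -0.0001
```

Run:
```python
from h import *
snap('wrist','w23')
to([.492,-.326,.0475],3.07)
```

```text
shift [-0.0022 -0.0013  0.0298] turn [ 0.0032 -0.0023  0.0012] deg 0.2 dist 0.03
```

View pics/w23.png

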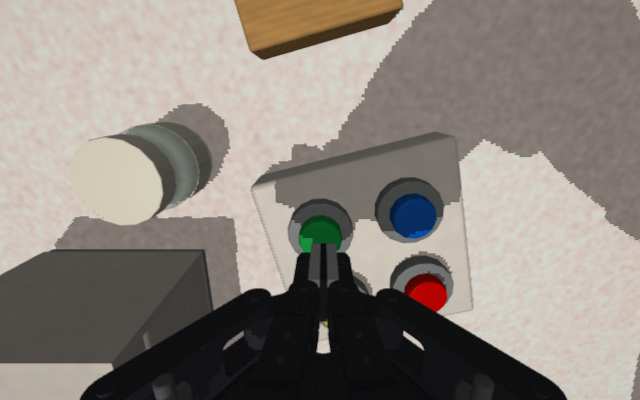

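Request:
{"method": "carry_out", "body": {"plan": [{"x":-0.001,"y":-0.001,"z":0.01,"ax":0,"ay":0,"az":0,"hand":0},{"x":-0.001,"y":-0.001,"z":0.016,"ax":0,"ay":0,"az":0,"hand":0},{"x":-0.001,"y":-0.001,"z":0.022,"ax":0,"ay":0,"az":0,"hand":0},{"x":-0.001,"y":-0.001,"z":0.026,"ax":0,"ay":0,"az":0,"hand":0},{"x":-0.001,"y":-0.001,"z":0.029,"ax":0,"ay":0,"az":0,"hand":0},{"x":-0.001,"y":-0.001,"z":0.03,"ax":0,"ay":0,"az":0,"hand":0},{"x":-0.001,"y":-0.001,"z":0.03,"ax":0,"ay":0,"az":0,"hand":0},{"x":-0.001,"y":-0.001,"z":0.03,"ax":0,"ay":0,"az":0,"hand":0}]}}

```text
clock: 36.37
tcp_pos: [0.4899, -0.3257, 0.0507]
orientation: [-0.001, 0.035, 0.999, 0.001]
wrist_force: [-9.2, 5.7, 26.2]
finger_gap: -0.0003
```

Green is bottomed too. I'll rise clear and do the final check.

Request:
{"method": "carry_out", "body": {"plan": [{"x":0,"y":0,"z":-0.03,"ax":0,"ay":0,"az":0,"hand":0},{"x":0,"y":0,"z":-0.07,"ax":0,"ay":0,"az":0,"hand":0},{"x":0,"y":0,"z":-0.11,"ax":0,"ay":0,"az":0,"hand":0},{"x":0,"y":0,"z":-0.15,"ax":0,"ay":0,"az":0,"hand":0},{"x":0.1,"y":0,"z":-0.2,"ax":0,"ay":0,"az":0,"hand":0},{"x":0.1,"y":0,"z":-0.2,"ax":0,"ay":0,"az":0,"hand":0},{"x":0.1,"y":0,"z":-0.2,"ax":0,"ay":0,"az":0,"hand":0},{"x":0.1,"y":0,"z":-0.2,"ax":0,"ay":0,"az":0,"hand":0}]}}

```text
clock: 37.03
tcp_pos: [0.3878, -0.3192, 0.2544]
orientation: [-0.0, 0.037, 0.999, -0.001]
wrist_force: [0.9, -1.1, -0.1]
finger_gap: -0.0002
```

Run:
```python
from h import *
snap('side','s24');snap('top','t24')
t=cv2.imread('pics/t24.png');cv2.imwrite('pics/t24b.png',cv2.resize(cv2.convertScaleAbs(t[80:280,130:480],alpha=1.6),None,fx=2.2,fy=2.2))
```

```text
(no output)
```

View pics/s24.png

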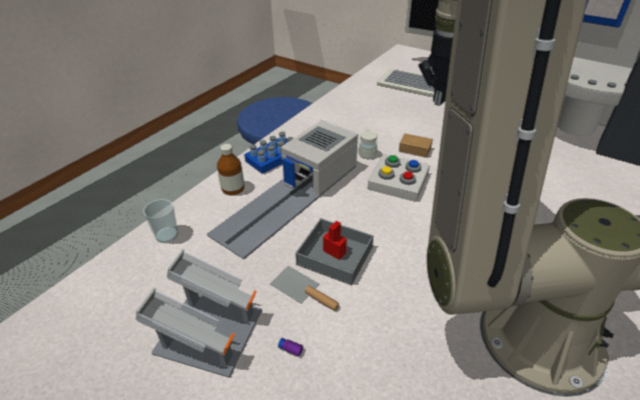

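View pics/t24b.png

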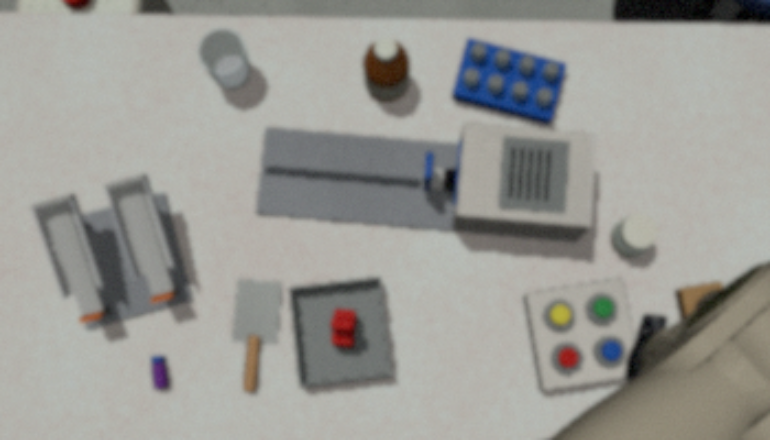

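The block is in the tray, the ramp is empty, the carriage is in, all the keys are up and the bystanders are where they were. I'm handing in.

Run:
```python
from h import *
print(env.hand_in())
```

```text
the job is handed in; nothing more can be done
None
```

The job is done and handed in at about 37 s of robot time, with no verdict reported.

- **Block:** I took it out of the guide and stood it in the grey tray. It was still there in the last pictures.
- **Vials:** Four were on the ramp, one in the left lane and three in the right. Each went into its own cradle, at −60, −30, 0 and +30 mm; the +60 cradle stays empty. All four were seated in the pictures before the push, and none was dropped.
- **Carriage:** I pushed it to its end stop, where the force rose to about 18 N. The handle's front then measured about 37 mm from the hood.
- **Keys:** I pressed yellow, blue, then green, each to its stop with the tip at about 50.6 mm. The wrist force was 25 to 35 N upward. The red key was not touched.

The final side and top views showed the ramp empty, the keys up, and the spatula, jar, box and purple look-alike where they had been. I could not see the vials again once they were under the hood. No check failed. My first position estimates from the top camera were off by up to 13 mm, so I used the wrist camera's measurements for every grasp and placing.

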